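# Load the returns crate level on its rocker stand

### The arm

A 6-joint arm with a two-finger parallel gripper is mounted at the origin on the work surface. World frame = base frame: x ahead of the robot, y to its left, z up, the work surface at z = 0. Lengths are in m, angles in rad, forces in N, time in s.
With the tool pointing down it reaches from about 0.35 to 0.775 m from the base axis. Payload 5.5 kg.
Tool frame: the origin (TCP) lies between the finger pads, 19 mm behind the fingertips; this is the grasp point; z points along the fingers, y is the line along which they close (so a half turn about z gives the same grasp; the last joint's range is limited). The gripper opens to 85 mm and grips with 20 to 120 N. Pads are 22 mm wide; open, the fingers measure 114 mm over their backs; the gripper's body (76 mm by 85 mm) begins 54 mm behind the grasp point. The pads swing forward as they close: fully open they stand 13 mm farther back than shut.
Start: joints at [1.012, 0.313, 0.046, 1.304, 0, 1.431], TCP at [0.234, 0.525, 0.25] pointing down, gripper open.
Joint ranges: [-2.76, 2.76], [-0.86, 1.69], [-1.03, 1.26], [-2.2, 2.34], [-1.47, 1.5], [-3.14, 3.14]. Speed limits (rad/s): [2.57, 2.57, 3.14, 3.14, 3.14, 3.14].

### API

Orientations are given as a unit quaternion [w, x, y, z].
In Python, from workcell import env gives the robot as it stands.
- The arm moves only by the tool carry_out, never from a script. Its argument "increments" is a list that holds one entry, the list of rows, each a list of 6 numbers: the shift along the tool's x, y, z each as a share of 50 cm, from -1 to 1, then the turn, a rotation vector about the tool's x, y, z each as a share of 2 pi rad, from -1 to 1. In form: [[[x, y, z, ax, ay, az], ...]]. A call has 1 to 5 rows; each row is the pose to reach, as a shift and turn from the pose commanded when the call began, along the tool's axes at that moment, turning the shorter way round; what a row does not reach only later rows make up. A row lasts 1/8 s, in which the tool goes at most 62.5 mm and 10.7 degrees, less where a joint would pass 70% of its speed; a pose out of reach is approached as far as the arm can. A call with a number of a shift or a turn outside -1 to 1 is refused whole. A call with a gripper value outside its range is refused whole. "jaw" is the closure, from 0 (fully open) to 1 (shut), set as the call begins (left out, the last holds). The fingers move at their own pace and stop on an object; "squeeze" is the grip in N (left out, the last holds). Time passes only in rows, so rows that repeat a pose let the fingers close. It gives the time, the measured TCP pose, the force, the opening and the grip force at its end, in the units of the state.
- env.get_state(): the state, without advancing time (a new reading comes with each control period).
- env.read_camera(name): name is "scene" or "top"; returns a dict with "frame" (400x640x3 uint8, blue, green, red), "z_map" (400x640 float32, m along the optical axis (not along the pixel's ray), 0 where there is no reading), "intrinsics" (3x3 intrinsics, pixels), "R" (3x3) and "t" (3): a world point X has camera coordinates R X + t. Camera axes: x right, y down, z forward; pixel columns grow to the right and rows downward; lengths in m; the calibration is good to about 2 mm. A picture is of the moment at which its call begins.
- env.hand_in(): hands the job in; it is judged then, once.
Trained networks look in the newest picture that a camera, given by its name, has taken for a name from the list of things; names that differ only in an ending like _2 or _b are one class to them, and where a whole thing is asked for, a point or a joint stands for the part that bears it (a point fixed in the world has none). Each returns a list of dicts, best first, with "score" (0 to 1); they miss things now and then, are a little off and sometimes report something else, mostly with a low value. They report only what shows in the picture. A call takes as long as a camera call. They do not tell look-alikes from the thing itself.
- env.find_in(camera, name): "position" ([x, y, z] in m, in world coordinates, good to about 4 mm: the middle of the surface that is visible of it).
The state is a dict: "clock": time; "joint_pos": joint angles; "qvel": joint speeds; "tau": joint torques, N m; "tcp_pos": TCP position; "orientation": TCP orientation; "wrist_force": force on the tool from outside, world axes, zero at the start; "ft_torque": the same for the moment, N m; "finger_gap": finger opening in m; "grip_force": force on a finger pad.
Only numpy, scipy, OpenCV 4.12 (cv2) and the standard library are available. Lean on these libraries where they do the work, as an engineer would, in place of code of your own. Each camera call takes 0.05 s, during which the arm holds its last target. There are 200 camera calls.

### The job

Lift the empty grey crate by its post and set it centred on the stand's rocker plate, long side along the plate's long side, and let go. Then stand all the jars and yogurt pots there are upright in its bays, one to a bay, shared out evenly between its two ends (an odd one goes midway), so that it never tips or slides and finally sits level. Last, when all are in, slide the spacer sleeve over the post down to the crate's floor; leave the milk bottle and the cap catcher alone.

Things in the scene. Friction and masses are not known exactly. Their poses are not given: they have to be found in the camera images.
- crate: Grey crate, 0.35 kg, 240 mm (own x) by 300 mm (own y); walls and 3 mm dividers end 45 mm above the underside, floor 5 mm thick. Six bays: four at the ends, centres (+-58, +-103) mm, 113 by 82 mm; two midway, centres (+-75, 0), 79 by 117 mm. A square post 18 mm thick, the handle, in a central well 65 by 117 mm, is 95 mm high. Origin: centre of underside. Starts lengthwise along world x.
- plate_top (a point): Centre of the top of the fixed stand's steel rocker plate, 110 mm (own x) by 130 mm (own y), 70 mm above the worktop. It rocks only about its x axis, 24 mm below this point, on a damped rubber buffer (about 4 N m/rad): one load too many at one end of the crate leans it about 0.06 rad. The crate overhangs both short ends. The stand's place and yaw vary.
- plate (a joint): Tilt of the rocker plate in rad: 0 level, positive when the plate's own +y end rises (range -0.3 to 0.3).
- sleeve: Plain aluminium spacer sleeve (tube open at both ends), standing upright: outer diameter 52 mm, bore 33 mm, 70 mm high, 0.09 kg. Origin: centre of its lower end, z along the tube. It goes over the crate's post, down to the crate's floor (5 mm above the crate's origin).
- milk: Bystander: closed white plastic milk bottle, 84 mm across, 220 mm high, standing beyond the work. Origin: centre of its underside.
- catcher: Bystander: round steel crown-cap catcher (open cup), 100 mm across, 100 mm high. Origin: centre of its underside.
- jar1: Closed empty thick-bottomed amber glass jar with a steel lid, body 66 mm in diameter, 92 mm high, about 0.2 kg (each within 6 percent). A good grip is across the body, with the TCP 68 mm above the underside. Origin: centre of the underside, z up. May be absent (None from the start).
- jar2: Closed empty thick-bottomed amber glass jar with a steel lid, body 66 mm in diameter, 92 mm high, about 0.2 kg (each within 6 percent). A good grip is across the body, with the TCP 68 mm above the underside. Origin: centre of the underside, z up. May be absent (None from the start).
- jar3: Closed empty thick-bottomed amber glass jar with a steel lid, body 66 mm in diameter, 92 mm high, about 0.2 kg (each within 6 percent). A good grip is across the body, with the TCP 68 mm above the underside. Origin: centre of the underside, z up. May be absent (None from the start).
- jar4: Closed empty thick-bottomed amber glass jar with a steel lid, body 66 mm in diameter, 92 mm high, about 0.2 kg (each within 6 percent). A good grip is across the body, with the TCP 68 mm above the underside. Origin: centre of the underside, z up. May be absent (None from the start).
- pot1: Closed empty thick-bottomed clear glass yogurt pot with a white lid, body 62 mm in diameter, 86 mm high, about 0.2 kg (each within 6 percent). A good grip is across the body, with the TCP 68 mm above the underside. Origin: centre of the underside, z up. May be absent (None from the start).
- pot2: Closed empty thick-bottomed clear glass yogurt pot with a white lid, body 62 mm in diameter, 86 mm high, about 0.2 kg (each within 6 percent). A good grip is across the body, with the TCP 68 mm above the underside. Origin: centre of the underside, z up. May be absent (None from the start).
Not all that is in view belongs to the job. What is shaped like the sleeve but red is not meant.

How it is judged:
By the outcome, as a careful person would: the job done as asked, in the order asked, and still so for the second after the job is handed in, with the robot touching nothing.
Of jar1, jar2, jar3, jar4, pot1, pot2 only 4 to 6 are there at a start; the rules pass over those that are not, and their reading is None.
At some moment in a run one of jar1, jar2, jar3, jar4, pot1, pot2, sleeve may be knocked a few centimetres aside while the robot is not near it.
It also fails if it takes over 210 s, if anything falls off the work surface, if the arm or the gripper's body presses on something with over 40 N, if the wrist force passes 120 N, or if a joint passes its speed limit or range.

## Working session

There is one attempt and no reset: what is moved stays moved. The work goes in short steps, Python scripts to look and compute and a tool call to move; the robot and the scene stay as the last step left them, time stands still between calls to the robot, and variables do not carry over. Pictures are saved under pics/ and viewed, at most 14 in all, crops included, and the job is handed in when it is done.

Besides the shell and the picture viewer there is one more tool, called after "Emit:" by a JSON object that holds its "name" and its "arguments", one argument or row to a line. carry_out: Moves the arm, as the interface text tells. Its arguments: {"type":"object","properties":{"increments":{"type":"array","items":{"type":"array","items":{"type":"array","items":{"type":"number","minimum":-1,"maximum":1}}}},"jaw":{"type":"number"},"squeeze":{"type":"number"}},"required":["increments"]}

```bash
ls; mkdir -p pics; cat > h.py <<'E'
import numpy as np, cv2
from workcell import env
def cloud(c):
    z=c["z_map"];K=c["intrinsics"];v,u=np.mgrid[:z.shape[0],:z.shape[1]]
    P=np.stack([(u-K[0,2])*z/K[0,0],(v-K[1,2])*z/K[1,1],z],-1)
    W=(P-c["t"])@c["R"]; W[z==0]=np.nan
    return W
def proj(c,X):
    p=c["intrinsics"]@(c["R"]@np.array(X)+c["t"]); return (p[:2]/p[2]).round(0).astype(int).tolist()
E
python3 - <<'E'
from h import *
for n in("scene","top"):
    c=env.read_camera(n); cv2.imwrite(f"pics/{n}0.png",c["frame"]); np.savez(f"{n}0.npz",**c)
    print(n,c["intrinsics"][0],"cam at",(-c["R"].T@c["t"]).round(3))
    for k in("crate","plate_top","plate","sleeve","milk","catcher","jar1","pot1"):
        for d in env.find_in(n,k): print(k,round(d["score"],2),np.round(d["position"],3),proj(c,d["position"]))
s=env.get_state()
for k in s: print(k,np.round(s[k],3))
E
```

```text
pics
scene [370.72439824   0.         314.5032502 ] cam at [ 0.875 -0.491  0.794]
crate 0.57 [ 0.563 -0.09   0.003] [289, 236]
crate 0.26 [0.776 0.068 0.139] [401, 190]
plate_top 0.93 [0.56  0.158 0.071] [333, 155]
plate 0.74 [0.562 0.161 0.073] [335, 154]
sleeve 0.83 [0.462 0.405 0.05 ] [341, 101]
milk 0.92 [0.774 0.072 0.137] [400, 189]
milk 0.27 [ 0.617 -0.397  0.091] [223, 347]
catcher 0.76 [0.626 0.41  0.071] [391, 110]
jar1 0.88 [ 0.628 -0.291  0.091] [260, 301]
jar1 0.7 [ 0.427 -0.397  0.092] [147, 300]
jar1 0.64 [ 0.616 -0.395  0.093] [223, 346]
jar1 0.56 [ 0.53  -0.293  0.093] [220, 280]
pot1 0.86 [ 0.52  -0.394  0.089] [184, 321]
pot1 0.67 [ 0.428 -0.287  0.083] [186, 259]
top [462.0918445    0.         321.43772941] cam at [0.296 0.009 1.449]
crate 0.82 [ 0.561 -0.076  0.002] [352, 205]
plate 0.74 [0.557 0.168 0.066] [274, 200]
plate 0.33 [ 0.601 -0.381  0.089] [456, 190]
sleeve 0.68 [0.626 0.446 0.045] [187, 177]
sleeve 0.58 [0.46  0.414 0.06 ] [191, 229]
milk 0.63 [0.748 0.092 0.142] [300, 133]
milk 0.16 [ 0.404 -0.377  0.091] [456, 256]
catcher 0.9 [0.63  0.447 0.047] [186, 175]
catcher 0.36 [ 0.597 -0.381  0.09 ] [456, 191]
jar1 0.93 [ 0.596 -0.381  0.092] [456, 191]
jar1 0.79 [ 0.407 -0.379  0.091] [457, 255]
jar1 0.79 [ 0.511 -0.277  0.094] [422, 218]
jar1 0.74 [ 0.604 -0.275  0.095] [421, 187]
pot1 0.98 [ 0.5   -0.384  0.086] [457, 223]
pot1 0.57 [ 0.409 -0.272  0.089] [420, 253]
clock 0.9
joint_pos [1.012 0.313 0.046 1.304 0.    1.431]
qvel [-0.    -0.     0.     0.001 -0.    -0.001]
tau [ 1.0000e-03 -4.8045e+01  2.9882e+01  0.0000e+00 -0.0000e+00  0.0000e+00]
tcp_pos [0.234 0.525 0.25 ]
orientation [0.    0.208 0.978 0.   ]
wrist_force [-0.334  0.245  0.971]
ft_torque [-0.047 -0.009 -0.046]
grip_force 0.0
finger_gap 0.085
```

View pics/scene0.png

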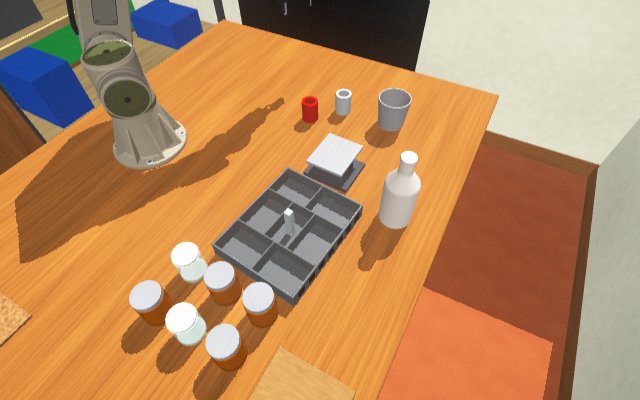

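View pics/top0.png

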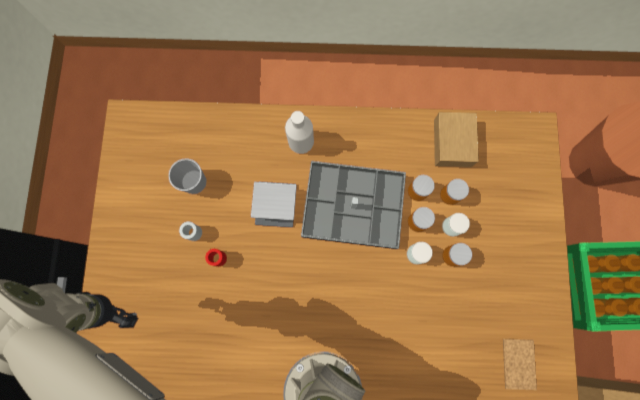

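The pictures show the crate's post at top (354,202), the plate at top (274,203), and four jars and two pots at top (420–460, 187–255), so all six are present. There are two sleeve candidates: grey-white at top (190,230) and scene (343,101), and red at top (215,257) and scene (310,109). The grey one is meant. Next I'll measure precisely from depth.

```bash
cat >> h.py <<'E'
def rect(W,m):
    p=W[m][:,:2].astype(np.float32); (c,s,a)=cv2.minAreaRect(p*1000); return np.round(c,1),np.round(s,1),round(a,1),np.nanmedian(W[m][:,2]).round(4),len(p)
def box(W,x0,x1,y0,y1,z0,z1):
    with np.errstate(invalid='ignore'):
        return (W[...,0]>x0)&(W[...,0]<x1)&(W[...,1]>y0)&(W[...,1]<y1)&(W[...,2]>z0)&(W[...,2]<z1)
def discs(W,h=(.076,.105),reg=(.3,.8,-.6,-.1)):
    m=box(W,*reg,*h).astype(np.uint8); n,l,st,_=cv2.connectedComponentsWithStats(m)
    out=[]
    for i in range(1,n):
        if st[i,4]>60:
            p=W[l==i]; c,r=cv2.minEnclosingCircle(p[:,:2].astype(np.float32)*1000); out.append((np.round(c,1).tolist(),round(r,1),p[:,2].max().round(3),int(st[i,4]),np.round(p.mean(0)*1000,1).tolist()))
    return out
E
python3 - <<'E'
from h import *
for n in("scene","top"):
    c=dict(np.load(f"{n}0.npz")); W=cloud(c); print(n,"table z",np.nanmedian(W[box(W,.35,.4,-.2,.1,-.02,.02)][:,2]))
    print("plate",rect(W,box(W,.45,.68,.08,.26,.06,.08)))
    print("walls",rect(W,box(W,.42,.7,-.26,.09,.035,.052)))
    print("post",rect(W,box(W,.5,.62,-.13,-.02,.085,.105)))
    print("sleeve",rect(W,box(W,.41,.52,.36,.46,.06,.08)))
    for d in discs(W): print("disc",d)
c=dict(np.load("top0.npz")); a=cv2.resize(c["frame"][160:270,165:415],(750,330),interpolation=cv2.INTER_CUBIC)
cv2.imwrite("pics/crop1.png",a)
E
```

```text
scene table z 0.00031245980272892506
plate (array([559.2, 167.1]), array([132.4, 110.5]), 87.5, np.float64(0.0703), 1428)
walls (array([559.9, -98.8]), array([342.9, 242.5]), 84.3, np.float64(0.0436), 2339)
post (array([562.9, -79.8]), array([18. , 17.7]), 0.7, np.float64(0.0945), 68)
sleeve (array([461.8, 419.8]), array([50.3, 52.5]), 70.1, np.float64(0.0686), 137)
disc ([416.1, -278.5], 31.3, np.float64(0.09), 586, [418.9, -279.7, 85.2])
disc ([517.7, -283.9], 32.9, np.float64(0.097), 776, [521.1, -286.1, 90.7])
disc ([413.9, -390.4], 32.8, np.float64(0.096), 887, [418.3, -391.8, 90.3])
disc ([617.0, -284.9], 32.8, np.float64(0.096), 868, [619.7, -287.3, 90.7])
disc ([505.1, -390.5], 31.3, np.float64(0.09), 800, [507.9, -391.3, 85.5])
disc ([608.2, -388.0], 32.7, np.float64(0.095), 1057, [610.5, -389.6, 90.9])
top table z -0.0006698575813390749
plate (array([553.6, 168.2]), array([130. , 111.2]), 87.8, np.float64(0.0691), 1517)
walls (array([555.3, -96.3]), array([337. , 241.6]), 84.7, np.float64(0.0436), 1081)
post (array([556.9, -77.7]), array([17.5, 17.6]), 81.1, np.float64(0.093), 39)
sleeve (array([456.2, 419.2]), array([49.9, 49.5]), 9.5, np.float64(0.0687), 153)
disc ([611.1, -283.5], 32.5, np.float64(0.098), 370, [610.1, -281.8, 89.8])
disc ([602.6, -386.2], 33.1, np.float64(0.101), 381, [600.8, -384.7, 90.1])
disc ([511.3, -282.8], 33.2, np.float64(0.103), 387, [511.0, -281.7, 90.5])
disc ([501.0, -388.5], 31.8, np.float64(0.093), 332, [500.0, -387.9, 84.8])
disc ([410.8, -276.8], 30.9, np.float64(0.093), 338, [410.4, -276.4, 85.0])
disc ([408.8, -388.7], 33.0, np.float64(0.098), 408, [408.2, -387.5, 90.4])
```

View pics/crop1.png

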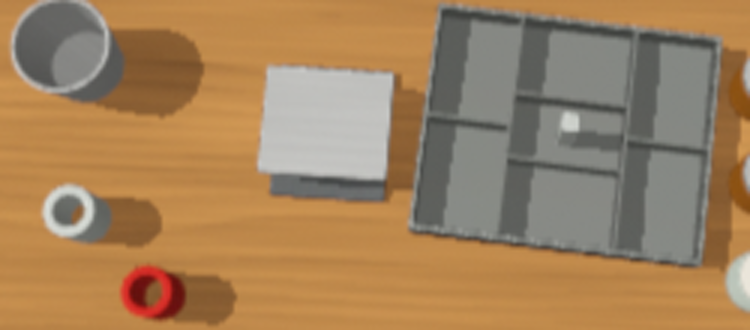

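```bash
cat >> h.py <<'E'
from scipy.spatial.transform import Rotation as Ro
def plan(wps,start=None,step=.045,dstep=8.):
    """wps: list of (x,y,z,closing-axis angle deg or None[,step]); prints calls in tool units"""
    if start is None:
        s=env.get_state(); q=s["orientation"]; p=np.array(s["tcp_pos"]); R=Ro.from_quat([*q[1:],q[0]]).as_matrix()
        print("now",p.round(4),"ang",np.degrees(np.arctan2(R[1,1],R[0,1])).round(1),"t",s["clock"].__round__(2))
    else: p,R=start
    for w in wps:
        st=w[4] if len(w)>4 else step
        a0=np.degrees(np.arctan2(R[1,1],R[0,1])); a=a0 if w[3] is None else a0+(w[3]-a0+90)%180-90
        t=np.radians(a); y=np.array([np.cos(t),np.sin(t),0]); z=np.array([0,0,-1.]); R1=np.stack([np.cross(y,z),y,z],1); p1=np.array(w[:3])
        n=int(np.ceil(max(np.linalg.norm(p1-p)/st,abs(a-a0)/dstep,1)))
        k=int(np.ceil(n/5)); print(" -> ",np.round(p1,4),round(a,1),"rows",n)
        rv=Ro.from_matrix(R.T@R1).as_rotvec(); pa=p.copy(); Ra=R; f0=0
        for i in range(k):
            f1=(i+1)/k; pb=p+(p1-p)*f1; Rb=R@Ro.from_rotvec(rv*f1).as_matrix(); m=int(np.ceil(n/k))
            d=(Ra.T@(pb-pa)/.5).round(3); r=(Ro.from_matrix(Ra.T@Rb).as_rotvec()/2/np.pi).round(4)
            print([[ [round(float(v*(j+1)/m),4)+0. for v in [*d,*r]] for j in range(m)]])
            pa=pa+Ra@d*.5; Ra=Ra@Ro.from_rotvec(r*2*np.pi).as_matrix()
        p,R=pa,Ra
E
python3 - <<'E'
from h import *
for n in("scene","top"):
    W=cloud(dict(np.load(f"{n}0.npz"))); print("walls",rect(W,box(W,.42,.7,-.235,.09,.035,.052)))
plan([(.56,-.0787,.22,84.5),(.56,-.0787,.07,None,.035)],step=.055)
E
```

```text
walls (array([561.9, -78.6]), array([302.3, 242.5]), 84.3, np.float64(0.0436), 2288)
walls (array([557. , -78.2]), array([300.6, 241.6]), 84.7, np.float64(0.0436), 1041)
now [0.2338 0.5253 0.25  ] ang 66.0 t 0.9
 ->  [ 0.56   -0.0787  0.22  ] 84.5 rows 13
[[[-0.0724, -0.0558, 0.004, 0.0, 0.0, -0.0034], [-0.1448, -0.1116, 0.008, 0.0, 0.0, -0.0068], [-0.2172, -0.1674, 0.012, 0.0, 0.0, -0.0103], [-0.2896, -0.2232, 0.016, 0.0, 0.0, -0.0137], [-0.362, -0.279, 0.02, 0.0, 0.0, -0.0171]]]
[[[-0.0662, -0.0634, 0.004, 0.0, 0.0, -0.0034], [-0.1324, -0.1268, 0.008, 0.0, 0.0, -0.0068], [-0.1986, -0.1902, 0.012, 0.0, 0.0, -0.0103], [-0.2648, -0.2536, 0.016, 0.0, 0.0, -0.0137], [-0.331, -0.317, 0.02, 0.0, 0.0, -0.0171]]]
[[[-0.0588, -0.0702, 0.004, 0.0, 0.0, -0.0034], [-0.1176, -0.1404, 0.008, 0.0, 0.0, -0.0069], [-0.1764, -0.2106, 0.012, 0.0, 0.0, -0.0103], [-0.2352, -0.2808, 0.016, 0.0, 0.0, -0.0138], [-0.294, -0.351, 0.02, 0.0, 0.0, -0.0172]]]
 ->  [ 0.56   -0.0787  0.07  ] 84.5 rows 5
[[[0.0, 0.0, 0.06, 0.0, 0.0, 0.0], [0.0, 0.0, 0.12, 0.0, 0.0, 0.0], [0.0, 0.0, 0.18, 0.0, 0.0, 0.0], [0.0, 0.0, 0.24, 0.0, 0.0, 0.0], [0.0, 0.0, 0.3, 0.0, 0.0, 0.0]]]
```

Emit:
{"name": "carry_out", "arguments": {
  "increments": [
    [[-0.072, -0.056, 0.004, 0, 0, -0.0034], [-0.145, -0.112, 0.008, 0, 0, -0.0068], [-0.217, -0.167, 0.012, 0, 0, -0.0103], [-0.29, -0.223, 0.016, 0, 0, -0.0137], [-0.362, -0.279, 0.02, 0, 0, -0.0171]]
  ],
  "jaw": 0.45
}}

```text
clock: 1.52
tcp_pos: [0.3431, 0.323, 0.2401]
orientation: [0.0, 0.155, 0.988, 0.0]
wrist_force: [0.7, -0.2, 0.2]
finger_gap: 0.047
grip_force: 0.0
```

Emit:
{"name": "carry_out", "arguments": {
  "increments": [
    [[-0.066, -0.063, 0.004, 0, 0, -0.0034], [-0.132, -0.127, 0.008, 0, 0, -0.0068], [-0.199, -0.19, 0.012, 0, 0, -0.0103], [-0.265, -0.254, 0.016, 0, 0, -0.0137], [-0.331, -0.317, 0.02, 0, 0, -0.0171]]
  ]
}}

```text
clock: 2.15
tcp_pos: [0.4521, 0.1213, 0.2302]
orientation: [0.0, 0.101, 0.995, 0.0]
wrist_force: [0.4, -0.4, -0.1]
finger_gap: 0.0467
grip_force: 0.0
```

Emit:
{"name": "carry_out", "arguments": {
  "increments": [
    [[-0.1, -0.12, 0.007, 0, 0, -0.0059], [-0.2, -0.24, 0.014, 0, 0, -0.0118], [-0.294, -0.351, 0.02, 0, 0, -0.0172], [-0.294, -0.351, 0.02, 0, 0, -0.0172], [-0.294, -0.351, 0.02, 0, 0, -0.0172]]
  ]
}}

```text
clock: 2.78
tcp_pos: [0.561, -0.0818, 0.2193]
orientation: [0.0, 0.05, 0.999, -0.0]
wrist_force: [-0.6, 0.0, 0.7]
finger_gap: 0.0472
grip_force: 0.0
```

```bash
python3 - <<'E'
import re
t=open('h.py').read()
a=t.index("            print([[ ["); b=t.index("            pa=pa+Ra@d")
t=t[:a]+"            print('   ',m,'rows to',[float(v)+0. for v in [*d,*r]])\n"+t[b:]
open('h.py','w').write(t)
E
python3 - <<'E'
from h import *
c=env.read_camera("top"); W=cloud(c)
plan([(.56,-.0787,.07,84.5,.035)])
cv2.imwrite("pics/t1.png",cv2.resize(c["frame"][150:270,280:430],(750,600)))
E
```

```text
now [ 0.56   -0.0801  0.2194] ang 84.4 t 2.83
 ->  [ 0.56   -0.0787  0.07  ] 84.5 rows 5
    5 rows to [0.0, 0.003, 0.299, 0.0001, -0.0001, -0.0004]
```

Emit:
{"name": "carry_out", "arguments": {
  "increments": [
    [[0, 0.003, 0.08, 0, 0, 0], [0, 0.003, 0.16, 0, 0, 0], [0, 0.003, 0.23, 0, 0, 0], [0, 0.003, 0.28, 0, 0, 0], [0, 0.003, 0.3, 0, 0, 0]]
  ]
}}

```text
clock: 3.45
tcp_pos: [0.5584, -0.0757, 0.0688]
orientation: [-0.001, 0.047, 0.999, 0.0]
wrist_force: [0.4, 0.7, 0.9]
finger_gap: 0.0465
grip_force: 0.0
```

Emit:
{"name": "carry_out", "arguments": {
  "increments": [
    [[0, 0, 0, 0, 0, 0], [0, 0, 0, 0, 0, 0], [0, 0, 0, 0, 0, 0], [0, 0, 0, 0, 0, 0], [0, 0, 0, 0, 0, 0]]
  ],
  "jaw": 1,
  "squeeze": 60
}}

```text
clock: 4.08
tcp_pos: [0.5608, -0.0773, 0.0712]
orientation: [0.001, 0.048, 0.999, 0.0]
wrist_force: [-0.4, 2.6, 5.4]
finger_gap: 0.0174
grip_force: 59.8
```

```bash
python3 - <<'E'
from h import *
plan([])
for n in("scene","top"):
    W=cloud(env.read_camera(n)); print("walls",rect(W,box(W,.42,.7,-.235,.09,.035,.052)))
s=env.get_state(); print(s["finger_gap"],s["grip_force"],s["wrist_force"])
E
```

```text
now [ 0.5608 -0.0773  0.0712] ang 84.5 t 4.08
walls (array([562.8, -75.6]), array([304.5, 242.1]), 84.5, np.float64(0.0437), 1996)
walls (array([557.3, -76.7]), array([300.2, 240.9]), 84.6, np.float64(0.0433), 519)
0.01738314808407119 59.79210376739502 [-0.85244678  1.86207602  6.04390285]
```

```bash
python3 - <<'E'
from h import *
plan([(.56,-.078,.17,84.5,.025),(.5567,.167,.17,87.65,.026)])
E
```

```text
now [ 0.5607 -0.0774  0.0712] ang 84.5 t 4.17
 ->  [ 0.56  -0.078  0.17 ] 84.5 rows 4
    4 rows to [0.001, -0.001, -0.198, 0.0, 0.0003, 0.0001]
 ->  [0.5567 0.167  0.17  ] 87.6 rows 10
    5 rows to [0.027, 0.243, 0.0, 0.0, 0.0, -0.0044]
    5 rows to [0.02, 0.244, 0.001, 0.0, 0.0, -0.0044]
```

Emit:
{"name": "carry_out", "arguments": {
  "increments": [
    [[0, 0, -0.03, 0, 0, 0], [0, 0, -0.08, 0, 0, 0], [0, 0, -0.14, 0, 0, 0], [0, 0, -0.18, 0, 0, 0], [0, 0, -0.2, 0, 0, 0]]
  ]
}}

```text
clock: 4.8
tcp_pos: [0.5605, -0.0777, 0.1715]
orientation: [0.001, 0.048, 0.999, -0.0]
wrist_force: [0.5, 0.5, -3.3]
finger_gap: 0.0178
grip_force: 58.9
```

Emit:
{"name": "carry_out", "arguments": {
  "increments": [
    [[0.003, 0.03, 0, 0, 0, -0.0005], [0.008, 0.08, 0, 0, 0, -0.0014], [0.014, 0.13, 0, 0, 0, -0.0024], [0.02, 0.185, 0, 0, 0, -0.0034], [0.027, 0.243, 0, 0, 0, -0.0044]]
  ]
}}

```text
clock: 5.42
tcp_pos: [0.557, 0.0466, 0.1685]
orientation: [-0.001, 0.034, 0.999, 0.0]
wrist_force: [0.3, 0.6, -4.2]
finger_gap: 0.017
grip_force: 58.8
```

Emit:
{"name": "carry_out", "arguments": {
  "increments": [
    [[0.005, 0.06, 0, 0, 0, -0.0011], [0.01, 0.12, 0, 0, 0, -0.0022], [0.015, 0.18, 0, 0, 0, -0.0033], [0.018, 0.22, 0, 0, 0, -0.004], [0.02, 0.244, 0, 0, 0, -0.0044]]
  ]
}}

```text
clock: 6.05
tcp_pos: [0.5559, 0.1684, 0.1692]
orientation: [-0.001, 0.02, 1.0, -0.0]
wrist_force: [-0.3, -0.2, -3.6]
finger_gap: 0.0175
grip_force: 58.9
```

```bash
python3 - <<'E'
from h import *
env.read_camera("top"); env.read_camera("top")
plan([])
for n in("scene","top"):
    c=env.read_camera(n); W=cloud(c); print("walls",rect(W,box(W,.40,.715,0,.33,.131,.155)),rect(W,box(W,.40,.715,0,.33,.1,.155)))
    cv2.imwrite(f"pics/b_{n}.png",c["frame"])
s=env.get_state(); print(s["finger_gap"],s["grip_force"],s["wrist_force"],s["ft_torque"])
E
```

```text
now [0.5562 0.1682 0.1695] ang 87.8 t 6.15
walls (array([558.4, 168.4]), array([303.6, 241.7]), 87.8, np.float64(0.1404), 2258) (array([558.4, 168.4]), array([304. , 241.8]), 87.8, np.float64(0.1156), 7875)
walls (array([554. , 167.5]), array([300.5, 241. ]), 87.3, np.float64(0.1419), 563) (array([553.3, 168. ]), array([299.9, 241.8]), 87.8, np.float64(0.1045), 3208)
0.01705881859216833 58.92089009284973 [-0.47745633 -0.01963923 -4.10778093] [ 0.00257759  0.04992365 -0.03318529]
```

Emit:
{"name": "carry_out", "arguments": {
  "increments": [
    [[0, 0, 0.016, 0, 0, 0], [0, 0, 0.03, 0, 0, 0], [0, 0, 0.042, 0, 0, 0], [0, 0, 0.05, 0, 0, 0], [0, 0, 0.05, 0, 0, 0]]
  ]
}}

```text
clock: 6.88
tcp_pos: [0.5563, 0.1671, 0.1445]
orientation: [-0.0, 0.02, 1.0, -0.0]
wrist_force: [-0.4, 0.4, -3.8]
finger_gap: 0.0176
grip_force: 59.0
```

Emit:
{"name": "carry_out", "arguments": {
  "increments": [
    [[0, 0, 0.002, 0, 0, 0], [0, 0, 0.004, 0, 0, 0], [0, 0, 0.004, 0, 0, 0]]
  ]
}}

```text
clock: 7.25
tcp_pos: [0.5566, 0.1673, 0.1431]
orientation: [0.0, 0.02, 1.0, 0.0]
wrist_force: [-1.0, 0.4, -3.9]
finger_gap: 0.0173
grip_force: 59.0
```

Emit:
{"name": "carry_out", "arguments": {
  "increments": [
    [[0, 0, 0.002, 0, 0, 0], [0, 0, 0.004, 0, 0, 0], [0, 0, 0.004, 0, 0, 0]]
  ]
}}

```text
clock: 7.62
tcp_pos: [0.5566, 0.1672, 0.1412]
orientation: [0.0, 0.02, 1.0, 0.0]
wrist_force: [-1.4, -0.7, -1.9]
finger_gap: 0.0171
grip_force: 59.3
```

Emit:
{"name": "carry_out", "arguments": {
  "increments": [
    [[0, 0, 0.001, 0, 0, 0], [0, 0, 0.001, 0, 0, 0], [0, 0, 0.001, 0, 0, 0]]
  ]
}}

```text
clock: 8.0
tcp_pos: [0.5566, 0.1672, 0.1412]
orientation: [0.0, 0.02, 1.0, 0.0]
wrist_force: [-4.4, 0.5, 6.0]
finger_gap: 0.0173
grip_force: 60.0
```

Emit:
{"name": "carry_out", "arguments": {
  "increments": [
    [[0, 0, 0, 0, 0, 0], [0, 0, 0, 0, 0, 0], [0, 0, 0, 0, 0, 0], [0, 0, 0, 0, 0, 0]]
  ],
  "jaw": 0.5
}}

```text
clock: 8.5
tcp_pos: [0.5566, 0.1672, 0.1404]
orientation: [0.0, 0.02, 1.0, 0.0]
wrist_force: [-0.1, -0.8, 0.4]
finger_gap: 0.0427
grip_force: 0.0
```

Emit:
{"name": "carry_out", "arguments": {
  "increments": [
    [[0, 0, -0.05, 0, 0, 0], [0, 0, -0.12, 0, 0, 0], [0, 0, -0.2, 0, 0, 0], [0, 0, -0.24, 0, 0, 0], [0, 0, -0.24, 0, 0, 0]]
  ]
}}

```text
clock: 9.12
tcp_pos: [0.5576, 0.1673, 0.2623]
orientation: [0.002, 0.02, 1.0, 0.0]
wrist_force: [0.7, 0.2, 0.5]
finger_gap: 0.0424
grip_force: 0.0
```

```bash
cat >> h.py <<'E'
def look():
    for n in("scene","top"):
        c=env.read_camera(n); W=cloud(c)
        print(n,"crate",rect(W,box(W,.40,.715,0,.33,.106,.119)))
        m=box(W,.40,.715,0,.33,.108,.119); p=W[m]; A=np.c_[p[:,0]-.556,p[:,1]-.167,np.ones(len(p))]; print("  tilt x,y",np.linalg.lstsq(A,p[:,2],rcond=None)[0].round(4))
        for d in discs(W): print("  disc",d[:4])
        print("  sleeve",rect(W,box(W,.36,.55,.32,.5,.06,.08)))
        cv2.imwrite(f"pics/l_{n}.png",c["frame"])
E
python3 - <<'E'
from h import *
look(); plan([])
E
```

```text
scene crate (array([558.3, 167.7]), array([303.8, 241.4]), 87.8, np.float64(0.1134), 1880)
  tilt x,y [ 0.0019 -0.0007  0.1133]
  disc ([416.0, -278.6], 31.3, np.float64(0.09), 584)
  disc ([518.2, -283.8], 33.2, np.float64(0.096), 783)
  disc ([413.9, -390.7], 33.2, np.float64(0.096), 882)
  disc ([617.2, -285.1], 32.7, np.float64(0.095), 868)
  disc ([505.9, -390.5], 30.9, np.float64(0.089), 806)
  disc ([608.3, -388.0], 32.8, np.float64(0.096), 1061)
  sleeve (array([426. , 375.5]), array([160.2,  51.3]), 42.8, np.float64(0.0687), 183)
top crate (array([551.2,  99.7]), array([163.3, 241.1]), 87.8, np.float64(0.1137), 481)
  tilt x,y [ 1.200e-03 -1.000e-04  1.138e-01]
  disc ([610.4, -283.0], 32.7, np.float64(0.099), 366)
  disc ([601.6, -386.6], 33.6, np.float64(0.099), 383)
  disc ([512.4, -282.1], 32.5, np.float64(0.099), 384)
  disc ([501.0, -389.3], 31.2, np.float64(0.093), 333)
  disc ([411.6, -276.8], 30.5, np.float64(0.094), 340)
  disc ([408.8, -389.2], 32.3, np.float64(0.099), 402)
  sleeve (array([454.8, 420.4]), array([49.7, 50.3]), 42.4, np.float64(0.0682), 162)
now [0.5563 0.1672 0.2597] ang 87.7 t 9.22
```

```bash
cat >> h.py <<'E'
C=np.array([.5565,.1671]); th=np.radians(87.75); v=np.array([np.cos(th),np.sin(th)]); u=np.array([v[1],-v[0]])
def item(pick,bay,ang,zt=.26):
    b=C+(bay[0]*u+bay[1]*v)/1000; p=np.array(pick)/1000
    plan([(*p,.2,ang,.055),(*p,.068,ang,.03),(*p,zt,ang,.04),(*b,zt,ang,.036),(*b,.149,ang,.027),(*b,.1435,ang,.003),(*b,.26,ang,.03)],dstep=9)
E
python3 - <<'E'
from h import *
print(np.round(env.get_state()["joint_pos"],2))
item((413.8,-277.7),(-77,0),45)
E
```

```text
[0.15 0.32 0.08 1.33 0.   0.19]
now [0.5563 0.1672 0.2597] ang 87.7 t 9.22
 ->  [ 0.4138 -0.2777  0.2   ] 45.0 rows 9
    5 rows to [0.124, -0.45, 0.06, 0.0, 0.0, 0.0593]
    5 rows to [-0.048, -0.465, 0.06, -0.0001, -0.0001, 0.0592]
 ->  [ 0.4138 -0.2777  0.068 ] 45.0 rows 5
    5 rows to [0.0, 0.0, 0.264, 0.0, 0.0, 0.0]
 ->  [ 0.4138 -0.2777  0.26  ] 45.0 rows 5
    5 rows to [0.0, 0.0, -0.384, 0.0, 0.0, 0.0]
 ->  [0.4796 0.1701 0.26  ] 45.0 rows 13
    5 rows to [0.18, 0.242, 0.0, 0.0, 0.0, 0.0]
    5 rows to [0.18, 0.242, 0.0, 0.0, 0.0, 0.0]
    5 rows to [0.18, 0.242, 0.0, 0.0, 0.0, 0.0]
 ->  [0.4796 0.1701 0.149 ] 45.0 rows 5
    5 rows to [0.0, 0.0, 0.222, 0.0, 0.0, 0.0]
 ->  [0.4796 0.1701 0.1435] 45.0 rows 2
    2 rows to [0.0, 0.0, 0.011, 0.0, 0.0, 0.0]
 ->  [0.4796 0.1701 0.26  ] 45.0 rows 4
    4 rows to [0.0, 0.0, -0.233, 0.0, 0.0, 0.0]
```

Emit:
{"name": "carry_out", "arguments": {
  "increments": [
    [[0.025, -0.09, 0.012, 0, 0, 0.012], [0.05, -0.18, 0.024, 0, 0, 0.024], [0.075, -0.27, 0.036, 0, 0, 0.036], [0.1, -0.36, 0.048, 0, 0, 0.048], [0.124, -0.45, 0.06, 0, 0, 0.0593]]
  ],
  "jaw": 0
}}

```text
clock: 9.85
tcp_pos: [0.484, -0.0561, 0.2286]
orientation: [-0.001, 0.206, 0.979, 0.0]
wrist_force: [0.5, -0.7, -0.3]
finger_gap: 0.0852
grip_force: 0.0
```

Emit:
{"name": "carry_out", "arguments": {
  "increments": [
    [[-0.012, -0.115, 0.015, 0, 0, 0.015], [-0.024, -0.23, 0.03, 0, 0, 0.03], [-0.036, -0.345, 0.045, 0, 0, 0.045], [-0.048, -0.465, 0.06, 0, 0, 0.0592], [-0.048, -0.465, 0.06, 0, 0, 0.0592]]
  ]
}}

```text
clock: 10.48
tcp_pos: [0.4119, -0.2805, 0.1981]
orientation: [-0.002, 0.386, 0.923, 0.0]
wrist_force: [-0.2, 0.2, -0.6]
finger_gap: 0.0851
grip_force: 0.0
```

Emit:
{"name": "carry_out", "arguments": {
  "increments": [
    [[0, 0, 0.07, 0, 0, 0], [0, 0, 0.14, 0, 0, 0], [0, 0, 0.21, 0, 0, 0], [0, 0, 0.25, 0, 0, 0], [0, 0, 0.264, 0, 0, 0]]
  ]
}}

```text
clock: 11.1
tcp_pos: [0.413, -0.2753, 0.0664]
orientation: [-0.002, 0.382, 0.924, 0.001]
wrist_force: [0.2, 0.6, 0.8]
finger_gap: 0.0855
grip_force: 0.0
```

Emit:
{"name": "carry_out", "arguments": {
  "increments": [
    [[0, 0, 0, 0, 0, 0], [0, 0, 0, 0, 0, 0], [0, 0, 0, 0, 0, 0], [0, 0, 0, 0, 0, 0]]
  ],
  "jaw": 1,
  "squeeze": 40
}}

```text
clock: 11.6
tcp_pos: [0.4146, -0.2779, 0.0692]
orientation: [0.001, 0.383, 0.924, -0.0]
wrist_force: [0.4, 0.0, 0.3]
finger_gap: 0.0605
grip_force: 43.8
```

Emit:
{"name": "carry_out", "arguments": {
  "increments": [
    [[0, 0, -0.06, 0, 0, 0], [0, 0, -0.14, 0, 0, 0], [0, 0, -0.24, 0, 0, 0], [0, 0, -0.34, 0, 0, 0], [0, 0, -0.384, 0, 0, 0]]
  ]
}}

```text
clock: 12.22
tcp_pos: [0.4148, -0.2785, 0.2637]
orientation: [0.002, 0.383, 0.924, -0.001]
wrist_force: [0.5, -0.7, -2.2]
finger_gap: 0.0607
grip_force: 44.5
```

Emit:
{"name": "carry_out", "arguments": {
  "increments": [
    [[0.02, 0.027, 0, 0, 0, 0], [0.055, 0.074, 0, 0, 0, 0], [0.095, 0.128, 0, 0, 0, 0], [0.138, 0.185, 0, 0, 0, 0], [0.18, 0.242, 0, 0, 0, 0]]
  ]
}}

```text
clock: 12.85
tcp_pos: [0.4348, -0.1259, 0.2584]
orientation: [-0.002, 0.382, 0.924, 0.0]
wrist_force: [-0.1, 0.5, -2.2]
finger_gap: 0.061
grip_force: 44.5
```

Emit:
{"name": "carry_out", "arguments": {
  "increments": [
    [[0.036, 0.048, 0, 0, 0, 0], [0.072, 0.097, 0, 0, 0, 0], [0.108, 0.145, 0, 0, 0, 0], [0.144, 0.194, 0, 0, 0, 0], [0.18, 0.242, 0, 0, 0, 0]]
  ]
}}

```text
clock: 13.48
tcp_pos: [0.4563, 0.0228, 0.2585]
orientation: [-0.002, 0.382, 0.924, -0.0]
wrist_force: [-0.2, -0.4, -1.4]
finger_gap: 0.0611
grip_force: 44.5
```

Emit:
{"name": "carry_out", "arguments": {
  "increments": [
    [[0.045, 0.06, 0, 0, 0, 0], [0.09, 0.121, 0, 0, 0, 0], [0.13, 0.175, 0, 0, 0, 0], [0.16, 0.215, 0, 0, 0, 0], [0.18, 0.242, 0, 0, 0, 0]]
  ]
}}

```text
clock: 14.1
tcp_pos: [0.4782, 0.1715, 0.2586]
orientation: [-0.001, 0.382, 0.924, -0.001]
wrist_force: [0.0, 0.1, -2.1]
finger_gap: 0.0609
grip_force: 44.5
```

```bash
python3 - <<'E'
from h import *
look()
b=C-77*u/1000
plan([(*b,.148,45,.027),(*b,.1435,45,.003),(*b,.26,45,.03)])
E
```

```text
scene crate (array([558.6, 167.8]), array([303.5, 242.7]), 87.5, np.float64(0.1134), 1852)
  tilt x,y [ 0.0021 -0.0008  0.1133]
  disc ([518.2, -284.2], 32.8, np.float64(0.096), 782)
  disc ([414.9, -391.0], 32.7, np.float64(0.096), 880)
  disc ([617.2, -284.9], 32.7, np.float64(0.096), 864)
  disc ([505.5, -390.2], 31.0, np.float64(0.09), 807)
  disc ([608.2, -388.0], 32.7, np.float64(0.097), 1060)
  sleeve (array([496.4, 379.4]), array([143.3,  52.4]), 70.7, np.float64(0.0689), 138)
top crate (array([551.8, 118.3]), array([202.2, 242. ]), 88.2, np.float64(0.1132), 586)
  tilt x,y [-0.0015 -0.0007  0.1135]
  disc ([611.2, -282.9], 33.0, np.float64(0.1), 369)
  disc ([602.0, -385.9], 33.0, np.float64(0.098), 381)
  disc ([511.9, -282.3], 32.9, np.float64(0.099), 382)
  disc ([500.3, -388.8], 31.2, np.float64(0.093), 329)
  disc ([408.5, -388.9], 32.6, np.float64(0.099), 400)
  sleeve (array([505.2, 421.5]), array([49.2, 48.5]), 2.0, np.float64(0.0682), 157)
now [0.4788 0.1714 0.2592] ang 45.2 t 14.2
 ->  [0.4796 0.1701 0.148 ] 45.0 rows 5
    5 rows to [-0.003, 0.0, 0.222, -0.0002, -0.0002, 0.0004]
 ->  [0.4796 0.1701 0.1435] 45.0 rows 2
    2 rows to [0.0, 0.0, 0.009, 0.0, 0.0, 0.0]
 ->  [0.4796 0.1701 0.26  ] 45.0 rows 4
    4 rows to [0.0, -0.001, -0.233, 0.0, 0.0, 0.0]
```

View pics/l_scene.png

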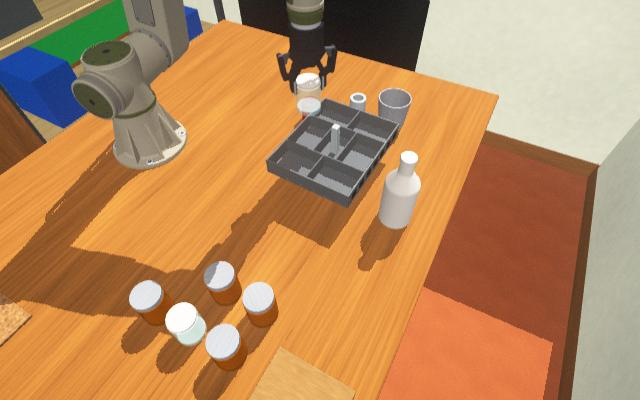

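The picture shows the crate level on the stand around (335,150), the pot held above its left-rear bay at (308,90), and the grey sleeve moved to (357,103), so the announced knock has probably already happened.

Emit:
{"name": "carry_out", "arguments": {
  "increments": [
    [[-0.002, 0, 0.06, 0, 0, 0], [-0.002, 0, 0.12, 0, 0, 0], [-0.002, 0, 0.175, 0, 0, 0], [-0.002, 0, 0.21, 0, 0, 0], [-0.002, 0, 0.222, 0, 0, 0]]
  ]
}}

```text
clock: 14.82
tcp_pos: [0.4791, 0.1683, 0.148]
orientation: [-0.001, 0.383, 0.924, -0.001]
wrist_force: [-0.1, 0.1, -1.2]
finger_gap: 0.0603
grip_force: 44.5
```

Emit:
{"name": "carry_out", "arguments": {
  "increments": [
    [[0, 0, 0.003, 0, 0, 0], [0, 0, 0.006, 0, 0, 0], [0, 0, 0.007, 0, 0, 0], [0, 0, 0.007, 0, 0, 0]]
  ]
}}

```text
clock: 15.32
tcp_pos: [0.4807, 0.1693, 0.1464]
orientation: [0.0, 0.383, 0.924, 0.0]
wrist_force: [1.1, -0.3, -1.5]
finger_gap: 0.0608
grip_force: 44.5
```

Emit:
{"name": "carry_out", "arguments": {
  "increments": [
    [[0, 0, 0.001, 0, 0, 0], [0, 0, 0.002, 0, 0, 0], [0, 0, 0.002, 0, 0, 0], [0, 0, 0.002, 0, 0, 0]]
  ]
}}

```text
clock: 15.82
tcp_pos: [0.4805, 0.1692, 0.145]
orientation: [-0.0, 0.383, 0.924, 0.0]
wrist_force: [0.1, 0.0, -2.0]
finger_gap: 0.0603
grip_force: 44.5
```

Emit:
{"name": "carry_out", "arguments": {
  "increments": [
    [[0, 0, 0.001, 0, 0, 0], [0, 0, 0.002, 0, 0, 0], [0, 0, 0.002, 0, 0, 0], [0, 0, 0.002, 0, 0, 0]]
  ]
}}

```text
clock: 16.32
tcp_pos: [0.4805, 0.1693, 0.1441]
orientation: [0.0, 0.383, 0.924, 0.0]
wrist_force: [-0.9, 0.0, -1.2]
finger_gap: 0.0609
grip_force: 44.6
```

Emit:
{"name": "carry_out", "arguments": {
  "increments": [
    [[0, 0, 0.001, 0, 0, 0], [0, 0, 0.002, 0, 0, 0], [0, 0, 0.002, 0, 0, 0]]
  ]
}}

```text
clock: 16.7
tcp_pos: [0.4804, 0.1694, 0.1441]
orientation: [0.0, 0.382, 0.924, 0.0]
wrist_force: [-3.2, 0.6, 7.8]
finger_gap: 0.0607
grip_force: 45.4
```

Emit:
{"name": "carry_out", "arguments": {
  "increments": [
    [[0, 0, 0, 0, 0, 0], [0, 0, 0, 0, 0, 0], [0, 0, 0, 0, 0, 0], [0, 0, 0, 0, 0, 0]]
  ],
  "jaw": 0
}}

```text
clock: 17.2
tcp_pos: [0.4805, 0.1692, 0.1428]
orientation: [-0.0, 0.383, 0.924, -0.0]
wrist_force: [-0.2, -0.2, -0.4]
finger_gap: 0.0855
grip_force: 0.0
```

Emit:
{"name": "carry_out", "arguments": {
  "increments": [
    [[0, 0, -0.05, 0, 0, 0], [0, 0, -0.11, 0, 0, 0], [0, 0, -0.17, 0, 0, 0], [0, 0, -0.22, 0, 0, 0], [0, 0, -0.23, 0, 0, 0]]
  ]
}}

```text
clock: 17.82
tcp_pos: [0.4814, 0.1694, 0.2596]
orientation: [0.001, 0.383, 0.924, 0.001]
wrist_force: [1.0, -0.3, -0.2]
finger_gap: 0.0854
grip_force: 0.0
```

```bash
python3 - <<'E'
from h import *
look()
item((503.1,-389.8),(77,0),45)
E
```

```text
scene crate (array([558. , 167.7]), array([304.2, 241.7]), 87.7, np.float64(0.1133), 1891)
  tilt x,y [ 1.000e-03 -1.000e-04  1.133e-01]
  disc ([518.1, -284.0], 33.1, np.float64(0.096), 788)
  disc ([414.4, -390.0], 33.0, np.float64(0.096), 886)
  disc ([616.9, -285.2], 32.8, np.float64(0.096), 864)
  disc ([506.4, -390.1], 30.8, np.float64(0.09), 806)
  disc ([608.2, -387.9], 32.8, np.float64(0.096), 1059)
  sleeve (array([454.9, 368.9]), array([201. ,  76.1]), 34.4, np.float64(0.0684), 237)
top crate (array([551.8, 116.3]), array([196.8, 241.7]), 87.8, np.float64(0.1135), 575)
  tilt x,y [-2.900e-03  1.000e-04  1.137e-01]
  disc ([611.4, -283.1], 33.0, np.float64(0.099), 364)
  disc ([601.4, -386.1], 33.2, np.float64(0.101), 372)
  disc ([512.3, -282.0], 33.0, np.float64(0.099), 385)
  disc ([500.2, -388.7], 30.8, np.float64(0.092), 335)
  disc ([408.2, -388.7], 32.7, np.float64(0.099), 403)
  sleeve (array([452.1, 406.9]), array([162.9,  50.7]), 16.2, np.float64(0.0689), 159)
now [0.4806 0.1693 0.2579] ang 45.0 t 17.93
 ->  [ 0.5031 -0.3898  0.2   ] 45.0 rows 11
    4 rows to [-0.274, -0.253, 0.039, 0.0, 0.0, 0.0]
    4 rows to [-0.274, -0.253, 0.038, 0.0001, 0.0, 0.0]
    4 rows to [-0.274, -0.253, 0.039, 0.0, 0.0, 0.0]
 ->  [ 0.5031 -0.3898  0.068 ] 45.0 rows 5
    5 rows to [0.0, 0.0, 0.264, 0.0, 0.0, 0.0]
 ->  [ 0.5031 -0.3898  0.26  ] 45.0 rows 5
    5 rows to [0.0, 0.0, -0.384, 0.0, 0.0, 0.0]
 ->  [0.6334 0.1641 0.26  ] 45.0 rows 16
    4 rows to [0.15, 0.242, 0.0, 0.0, 0.0, 0.0]
    4 rows to [0.149, 0.242, 0.0, 0.0, 0.0, 0.0]
    4 rows to [0.15, 0.242, 0.0, 0.0, 0.0, 0.0]
    4 rows to [0.15, 0.242, 0.0, 0.0, 0.0, 0.0]
 ->  [0.6334 0.1641 0.149 ] 45.0 rows 5
    5 rows to [0.0, 0.0, 0.222, 0.0, 0.0, 0.0]
 ->  [0.6334 0.1641 0.1435] 45.0 rows 2
    2 rows to [0.0, 0.0, 0.011, 0.0, 0.0, 0.0]
 ->  [0.6334 0.1641 0.26  ] 45.0 rows 4
    4 rows to [0.0, 0.0, -0.233, 0.0, 0.0, 0.0]
```

Emit:
{"name": "carry_out", "arguments": {
  "increments": [
    [[-0.069, -0.063, 0.01, 0, 0, 0], [-0.137, -0.127, 0.02, 0, 0, 0], [-0.206, -0.19, 0.03, 0, 0, 0], [-0.274, -0.253, 0.039, 0, 0, 0], [-0.343, -0.316, 0.048, 0, 0, 0]]
  ]
}}

```text
clock: 18.55
tcp_pos: [0.4892, -0.065, 0.2322]
orientation: [-0.001, 0.383, 0.924, -0.0]
wrist_force: [0.5, 0.9, 0.1]
finger_gap: 0.0855
grip_force: 0.0
```

Emit:
{"name": "carry_out", "arguments": {
  "increments": [
    [[-0.069, -0.063, 0.01, 0, 0, 0], [-0.137, -0.127, 0.02, 0, 0, 0], [-0.206, -0.19, 0.03, 0, 0, 0], [-0.274, -0.253, 0.039, 0, 0, 0], [-0.343, -0.316, 0.048, 0, 0, 0]]
  ]
}}

```text
clock: 19.18
tcp_pos: [0.4989, -0.2977, 0.208]
orientation: [-0.001, 0.383, 0.924, 0.0]
wrist_force: [1.3, -0.3, -0.1]
finger_gap: 0.0856
grip_force: 0.0
```

Emit:
{"name": "carry_out", "arguments": {
  "increments": [
    [[-0.069, -0.063, 0.01, 0, 0, 0], [-0.136, -0.127, 0.02, 0, 0, 0], [-0.136, -0.127, 0.02, 0, 0, 0], [-0.136, -0.127, 0.02, 0, 0, 0]]
  ]
}}

```text
clock: 19.68
tcp_pos: [0.5021, -0.389, 0.1982]
orientation: [-0.001, 0.383, 0.924, 0.001]
wrist_force: [-0.3, 0.0, 0.7]
finger_gap: 0.0852
grip_force: 0.0
```

```bash
python3 - <<'E'
from h import *
plan([(.5031,-.3898,.068,45)])
E
```

```text
now [ 0.5021 -0.389   0.1982] ang 45.0 t 19.68
 ->  [ 0.5031 -0.3898  0.068 ] 45.0 rows 3
    3 rows to [-0.003, 0.0, 0.26, 0.0001, -0.0005, 0.0]
```

Emit:
{"name": "carry_out", "arguments": {
  "increments": [
    [[-0.002, 0, 0.07, 0, 0, 0], [-0.002, 0, 0.14, 0, 0, 0], [-0.002, 0, 0.2, 0, 0, 0], [-0.002, 0, 0.25, 0, 0, 0], [-0.002, 0, 0.262, 0, 0, 0]]
  ]
}}

```text
clock: 20.3
tcp_pos: [0.5027, -0.3877, 0.0672]
orientation: [-0.002, 0.382, 0.924, 0.001]
wrist_force: [0.0, 0.0, -0.6]
finger_gap: 0.0854
grip_force: 0.0
```

Emit:
{"name": "carry_out", "arguments": {
  "increments": [
    [[0, 0, 0, 0, 0, 0], [0, 0, 0, 0, 0, 0], [0, 0, 0, 0, 0, 0], [0, 0, 0, 0, 0, 0]]
  ],
  "jaw": 1
}}

```text
clock: 20.8
tcp_pos: [0.5044, -0.391, 0.0704]
orientation: [0.001, 0.383, 0.924, -0.0]
wrist_force: [-0.7, 0.2, 6.2]
finger_gap: 0.0608
grip_force: 44.4
```

Emit:
{"name": "carry_out", "arguments": {
  "increments": [
    [[0, 0, -0.06, 0, 0, 0], [0, 0, -0.14, 0, 0, 0], [0, 0, -0.24, 0, 0, 0], [0, 0, -0.34, 0, 0, 0], [0, 0, -0.384, 0, 0, 0]]
  ]
}}

```text
clock: 21.42
tcp_pos: [0.5041, -0.3912, 0.2643]
orientation: [0.002, 0.383, 0.924, -0.001]
wrist_force: [0.4, 0.2, -2.3]
finger_gap: 0.0607
grip_force: 44.4
```

Emit:
{"name": "carry_out", "arguments": {
  "increments": [
    [[0.02, 0.032, 0, 0, 0, 0], [0.057, 0.092, 0, 0, 0, 0], [0.1, 0.161, 0, 0, 0, 0], [0.15, 0.242, 0, 0, 0, 0], [0.2, 0.323, 0, 0, 0, 0]]
  ]
}}

```text
clock: 22.05
tcp_pos: [0.5461, -0.2026, 0.2586]
orientation: [-0.002, 0.382, 0.924, 0.0]
wrist_force: [-0.2, 0.5, -2.3]
finger_gap: 0.0606
grip_force: 44.4
```

Emit:
{"name": "carry_out", "arguments": {
  "increments": [
    [[0.05, 0.081, 0, 0, 0, 0], [0.1, 0.161, 0, 0, 0, 0], [0.15, 0.242, 0, 0, 0, 0], [0.195, 0.315, 0, 0, 0, 0], [0.235, 0.379, 0, 0, 0, 0]]
  ]
}}

```text
clock: 22.68
tcp_pos: [0.5965, 0.0145, 0.2586]
orientation: [-0.002, 0.382, 0.924, -0.0]
wrist_force: [1.3, -0.2, -1.8]
finger_gap: 0.061
grip_force: 44.4
```

Emit:
{"name": "carry_out", "arguments": {
  "increments": [
    [[0.04, 0.065, 0, 0, 0, 0], [0.08, 0.129, 0, 0, 0, 0], [0.12, 0.194, 0, 0, 0, 0], [0.15, 0.242, 0, 0, 0, 0], [0.164, 0.266, 0, 0, 0, 0]]
  ]
}}

```text
clock: 23.3
tcp_pos: [0.6325, 0.1658, 0.2587]
orientation: [-0.002, 0.381, 0.924, -0.001]
wrist_force: [0.1, -0.4, -2.2]
finger_gap: 0.0609
grip_force: 44.4
```

```bash
cat >> h.py <<'E'
def down(bay,ang=45):
    b=C+(bay[0]*u+bay[1]*v)/1000; env.read_camera("top"); env.read_camera("top")
    plan([(*b,.1455,ang,.025)])
E
python3 - <<'E'
from h import *
down((77,0))
E
```

```text
now [0.633  0.1651 0.2593] ang 45.1 t 23.4
 ->  [0.6334 0.1641 0.1455] 45.0 rows 5
    5 rows to [-0.002, 0.0, 0.228, -0.0003, -0.0003, 0.0004]
```

Emit:
{"name": "carry_out", "arguments": {
  "increments": [
    [[-0.002, 0, 0.06, 0, 0, 0], [-0.002, 0, 0.12, 0, 0, 0], [-0.002, 0, 0.175, 0, 0, 0], [-0.002, 0, 0.212, 0, 0, 0], [-0.002, 0, 0.226, 0, 0, 0]]
  ]
}}

```text
clock: 24.02
tcp_pos: [0.6333, 0.1616, 0.1463]
orientation: [-0.001, 0.383, 0.924, -0.001]
wrist_force: [-0.6, -0.2, -1.4]
finger_gap: 0.061
grip_force: 44.4
```

Emit:
{"name": "carry_out", "arguments": {
  "increments": [
    [[0, 0, 0.001, 0, 0, 0], [0, 0, 0.002, 0, 0, 0], [0, 0, 0.002, 0, 0, 0], [0, 0, 0.002, 0, 0, 0]]
  ]
}}

```text
clock: 24.52
tcp_pos: [0.6349, 0.163, 0.1476]
orientation: [0.0, 0.383, 0.924, 0.0]
wrist_force: [0.2, 0.0, -2.5]
finger_gap: 0.0605
grip_force: 44.5
```

Emit:
{"name": "carry_out", "arguments": {
  "increments": [
    [[0, 0, 0.001, 0, 0, 0], [0, 0, 0.002, 0, 0, 0], [0, 0, 0.002, 0, 0, 0], [0, 0, 0.002, 0, 0, 0]]
  ]
}}

```text
clock: 25.02
tcp_pos: [0.6346, 0.1629, 0.146]
orientation: [-0.0, 0.383, 0.924, 0.0]
wrist_force: [0.1, 0.5, -1.6]
finger_gap: 0.0606
grip_force: 44.5
```

Emit:
{"name": "carry_out", "arguments": {
  "increments": [
    [[0, 0, 0.001, 0, 0, 0], [0, 0, 0.002, 0, 0, 0], [0, 0, 0.003, 0, 0, 0], [0, 0, 0.003, 0, 0, 0]]
  ]
}}

```text
clock: 25.52
tcp_pos: [0.6347, 0.163, 0.1453]
orientation: [0.0, 0.383, 0.924, 0.0]
wrist_force: [-2.5, -0.1, 5.2]
finger_gap: 0.0606
grip_force: 44.8
```

Emit:
{"name": "carry_out", "arguments": {
  "increments": [
    [[0, 0, 0.001, 0, 0, 0], [0, 0, 0.001, 0, 0, 0], [0, 0, 0.001, 0, 0, 0]]
  ]
}}

```text
clock: 25.9
tcp_pos: [0.6347, 0.1629, 0.1452]
orientation: [0.0, 0.383, 0.924, 0.0]
wrist_force: [-3.1, -0.8, 7.0]
finger_gap: 0.0607
grip_force: 45.3
```

Emit:
{"name": "carry_out", "arguments": {
  "increments": [
    [[0, 0, 0, 0, 0, 0], [0, 0, 0, 0, 0, 0], [0, 0, 0, 0, 0, 0], [0, 0, 0, 0, 0, 0]]
  ],
  "jaw": 0
}}

```text
clock: 26.4
tcp_pos: [0.6346, 0.1629, 0.1437]
orientation: [-0.0, 0.383, 0.924, -0.0]
wrist_force: [-0.4, 0.3, 0.3]
finger_gap: 0.0856
grip_force: 0.0
```

Emit:
{"name": "carry_out", "arguments": {
  "increments": [
    [[0, 0, -0.05, 0, 0, 0], [0, 0, -0.11, 0, 0, 0], [0, 0, -0.17, 0, 0, 0], [0, 0, -0.22, 0, 0, 0], [0, 0, -0.23, 0, 0, 0]]
  ]
}}

```text
clock: 27.02
tcp_pos: [0.6356, 0.1631, 0.261]
orientation: [0.002, 0.383, 0.924, 0.001]
wrist_force: [0.6, -0.0, -0.5]
finger_gap: 0.0856
grip_force: 0.0
```

```bash
python3 - <<'E'
from h import *
look()
item((614.1,-284.1),(58,-103),45)
E
```

```text
scene crate (array([558.6, 166.8]), array([303.8, 241. ]), 87.7, np.float64(0.1132), 1863)
  tilt x,y [0.0017 0.001  0.1133]
  disc ([517.9, -284.0], 32.9, np.float64(0.096), 779)
  disc ([414.4, -390.7], 32.7, np.float64(0.096), 885)
  disc ([617.5, -285.2], 32.8, np.float64(0.095), 863)
  disc ([608.0, -388.4], 33.1, np.float64(0.096), 1064)
  sleeve (array([448.6, 377.9]), array([200.2,  49.8]), 32.1, np.float64(0.0686), 221)
top crate (array([550.4,  82.1]), array([129.8, 241.8]), 88.3, np.float64(0.1133), 437)
  tilt x,y [-0.0018 -0.0028  0.113 ]
  disc ([610.8, -283.1], 32.5, np.float64(0.098), 371)
  disc ([602.8, -386.1], 32.9, np.float64(0.1), 378)
  disc ([512.5, -282.4], 32.7, np.float64(0.099), 387)
  disc ([409.2, -388.9], 33.1, np.float64(0.099), 410)
  sleeve (array([446., 382.]), array([197.2,  51.1]), 34.4, np.float64(0.069), 223)
now [0.6348 0.163  0.259 ] ang 45.0 t 27.12
 ->  [ 0.6141 -0.2841  0.2   ] 45.0 rows 9
    5 rows to [-0.301, -0.331, 0.059, 0.0, 0.0, 0.0]
    5 rows to [-0.302, -0.331, 0.059, 0.0001, 0.0001, 0.0001]
 ->  [ 0.6141 -0.2841  0.068 ] 45.0 rows 5
    5 rows to [0.0, 0.0, 0.264, 0.0, 0.0, 0.0]
 ->  [ 0.6141 -0.2841  0.26  ] 45.0 rows 5
    5 rows to [0.0, 0.0, -0.384, 0.0, 0.0, 0.0]
 ->  [0.6104 0.0619 0.26  ] 45.0 rows 10
    5 rows to [0.248, 0.242, 0.0, 0.0, 0.0, 0.0]
    5 rows to [0.247, 0.242, 0.0, 0.0, 0.0, 0.0]
 ->  [0.6104 0.0619 0.149 ] 45.0 rows 5
    5 rows to [0.0, 0.0, 0.222, 0.0, 0.0, 0.0]
 ->  [0.6104 0.0619 0.1435] 45.0 rows 2
    2 rows to [0.0, 0.0, 0.011, 0.0, 0.0, 0.0]
 ->  [0.6104 0.0619 0.26  ] 45.0 rows 4
    4 rows to [0.0, 0.0, -0.233, 0.0, 0.0, 0.0]
```

View pics/l_scene.png

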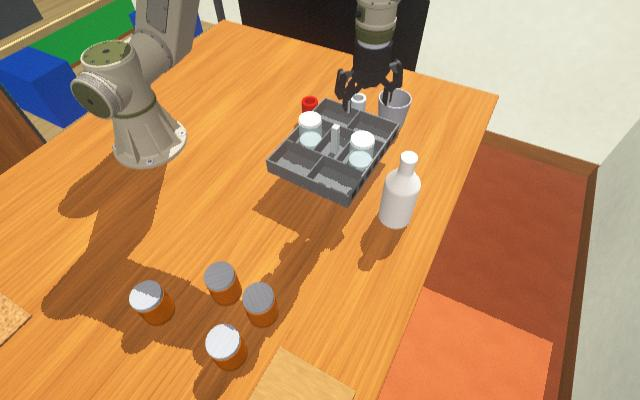

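The two pots stand in the midway bays at (310,127) and (362,147), and four jars remain at (220,282), (260,303), (152,300) and (226,345).

Emit:
{"name": "carry_out", "arguments": {
  "increments": [
    [[-0.06, -0.066, 0.012, 0, 0, 0], [-0.12, -0.132, 0.024, 0, 0, 0], [-0.18, -0.198, 0.036, 0, 0, 0], [-0.241, -0.265, 0.047, 0, 0, 0], [-0.301, -0.331, 0.059, 0, 0, 0]]
  ]
}}

```text
clock: 27.75
tcp_pos: [0.6231, -0.0618, 0.2274]
orientation: [-0.001, 0.383, 0.924, -0.0]
wrist_force: [0.3, 0.2, -1.2]
finger_gap: 0.0856
grip_force: 0.0
```

Emit:
{"name": "carry_out", "arguments": {
  "increments": [
    [[-0.075, -0.083, 0.015, 0, 0, 0], [-0.15, -0.165, 0.03, 0, 0, 0], [-0.226, -0.248, 0.044, 0, 0, 0], [-0.302, -0.331, 0.059, 0, 0, 0], [-0.302, -0.331, 0.059, 0, 0, 0]]
  ]
}}

```text
clock: 28.38
tcp_pos: [0.612, -0.2882, 0.1964]
orientation: [-0.002, 0.385, 0.923, 0.0]
wrist_force: [0.1, 1.2, 0.3]
finger_gap: 0.0856
grip_force: 0.0
```

Emit:
{"name": "carry_out", "arguments": {
  "increments": [
    [[0, 0, 0.07, 0, 0, 0], [0, 0, 0.14, 0, 0, 0], [0, 0, 0.2, 0, 0, 0], [0, 0, 0.25, 0, 0, 0], [0, 0, 0.264, 0, 0, 0]]
  ]
}}

```text
clock: 29.0
tcp_pos: [0.6121, -0.2821, 0.0649]
orientation: [-0.003, 0.382, 0.924, 0.001]
wrist_force: [0.6, 0.2, 0.3]
finger_gap: 0.0853
grip_force: 0.0
```

Emit:
{"name": "carry_out", "arguments": {
  "increments": [
    [[0, 0, 0, 0, 0, 0], [0, 0, 0, 0, 0, 0], [0, 0, 0, 0, 0, 0], [0, 0, 0, 0, 0, 0]]
  ],
  "jaw": 1
}}

```text
clock: 29.5
tcp_pos: [0.6141, -0.2845, 0.0684]
orientation: [0.0, 0.383, 0.924, -0.0]
wrist_force: [0.1, 0.1, -1.3]
finger_gap: 0.0648
grip_force: 44.7
```

Emit:
{"name": "carry_out", "arguments": {
  "increments": [
    [[0, 0, -0.06, 0, 0, 0], [0, 0, -0.14, 0, 0, 0], [0, 0, -0.24, 0, 0, 0], [0, 0, -0.34, 0, 0, 0], [0, 0, -0.384, 0, 0, 0]]
  ]
}}

```text
clock: 30.12
tcp_pos: [0.6148, -0.285, 0.2643]
orientation: [0.003, 0.383, 0.924, -0.0]
wrist_force: [0.2, 0.0, -1.5]
finger_gap: 0.065
grip_force: 45.2
```

Emit:
{"name": "carry_out", "arguments": {
  "increments": [
    [[0.025, 0.024, 0, 0, 0, 0], [0.07, 0.068, 0, 0, 0, 0], [0.125, 0.122, 0, 0, 0, 0], [0.185, 0.181, 0, 0, 0, 0], [0.248, 0.242, 0, 0, 0, 0]]
  ]
}}

```text
clock: 30.75
tcp_pos: [0.6104, -0.1085, 0.2577]
orientation: [-0.002, 0.382, 0.924, 0.0]
wrist_force: [0.3, -0.0, -1.9]
finger_gap: 0.0651
grip_force: 45.3
```

Emit:
{"name": "carry_out", "arguments": {
  "increments": [
    [[0.062, 0.061, 0, 0, 0, 0], [0.124, 0.122, 0, 0, 0, 0], [0.18, 0.176, 0, 0, 0, 0], [0.225, 0.22, 0, 0, 0, 0], [0.247, 0.242, 0, 0, 0, 0]]
  ]
}}

```text
clock: 31.38
tcp_pos: [0.6083, 0.0643, 0.2582]
orientation: [-0.002, 0.381, 0.924, -0.0]
wrist_force: [-0.2, 1.3, -1.6]
finger_gap: 0.0646
grip_force: 45.3
```

```bash
python3 - <<'E'
from h import *
down((58,-103))
E
```

```text
now [0.6089 0.0636 0.2588] ang 45.2 t 31.48
 ->  [0.6104 0.0619 0.1455] 45.0 rows 5
    5 rows to [-0.005, 0.0, 0.227, -0.0002, -0.0003, 0.0005]
```

Emit:
{"name": "carry_out", "arguments": {
  "increments": [
    [[-0.004, 0, 0.06, 0, 0, 0], [-0.004, 0, 0.12, 0, 0, 0], [-0.004, 0, 0.175, 0, 0, 0], [-0.004, 0, 0.212, 0, 0, 0], [-0.004, 0, 0.226, 0, 0, 0]]
  ]
}}

```text
clock: 32.1
tcp_pos: [0.6102, 0.0591, 0.1451]
orientation: [-0.001, 0.383, 0.924, -0.001]
wrist_force: [-0.4, 0.2, -2.3]
finger_gap: 0.0649
grip_force: 45.3
```

Emit:
{"name": "carry_out", "arguments": {
  "increments": [
    [[0, 0, 0.001, 0, 0, 0], [0, 0, 0.002, 0, 0, 0], [0, 0, 0.002, 0, 0, 0], [0, 0, 0.002, 0, 0, 0]]
  ]
}}

```text
clock: 32.6
tcp_pos: [0.6117, 0.0604, 0.1466]
orientation: [0.001, 0.382, 0.924, 0.0]
wrist_force: [-0.2, 0.5, -1.2]
finger_gap: 0.0646
grip_force: 45.3
```

Emit:
{"name": "carry_out", "arguments": {
  "increments": [
    [[0, 0, 0.001, 0, 0, 0], [0, 0, 0.003, 0, 0, 0], [0, 0, 0.003, 0, 0, 0], [0, 0, 0.003, 0, 0, 0]]
  ]
}}

```text
clock: 33.1
tcp_pos: [0.6113, 0.0604, 0.1445]
orientation: [-0.0, 0.383, 0.924, 0.0]
wrist_force: [0.2, -0.6, -1.8]
finger_gap: 0.0648
grip_force: 45.3
```

Emit:
{"name": "carry_out", "arguments": {
  "increments": [
    [[0, 0, 0.001, 0, 0, 0], [0, 0, 0.003, 0, 0, 0], [0, 0, 0.003, 0, 0, 0], [0, 0, 0.003, 0, 0, 0]]
  ]
}}

```text
clock: 33.6
tcp_pos: [0.6113, 0.0604, 0.143]
orientation: [-0.0, 0.383, 0.924, 0.0]
wrist_force: [0.6, -0.1, -1.8]
finger_gap: 0.0649
grip_force: 45.3
```

Emit:
{"name": "carry_out", "arguments": {
  "increments": [
    [[0, 0, 0.001, 0, 0, 0], [0, 0, 0.003, 0, 0, 0], [0, 0, 0.003, 0, 0, 0], [0, 0, 0.003, 0, 0, 0]]
  ]
}}

```text
clock: 34.1
tcp_pos: [0.6114, 0.0603, 0.1416]
orientation: [0.0, 0.383, 0.924, 0.0]
wrist_force: [-0.5, -1.1, -0.7]
finger_gap: 0.0647
grip_force: 45.3
```

Emit:
{"name": "carry_out", "arguments": {
  "increments": [
    [[0, 0, 0.001, 0, 0, 0], [0, 0, 0.003, 0, 0, 0], [0, 0, 0.003, 0, 0, 0], [0, 0, 0.003, 0, 0, 0]]
  ]
}}

```text
clock: 34.6
tcp_pos: [0.6115, 0.0603, 0.1401]
orientation: [0.0, 0.383, 0.924, 0.0]
wrist_force: [-0.3, -1.3, 0.1]
finger_gap: 0.0649
grip_force: 45.4
```

Emit:
{"name": "carry_out", "arguments": {
  "increments": [
    [[0, 0, 0.001, 0, 0, 0], [0, 0, 0.002, 0, 0, 0], [0, 0, 0.002, 0, 0, 0], [0, 0, 0.002, 0, 0, 0]]
  ]
}}

```text
clock: 35.1
tcp_pos: [0.6114, 0.0603, 0.1391]
orientation: [0.0, 0.383, 0.924, 0.0]
wrist_force: [-0.1, -1.7, 0.9]
finger_gap: 0.0649
grip_force: 45.4
```

Emit:
{"name": "carry_out", "arguments": {
  "increments": [
    [[0, 0, 0, 0, 0, 0], [0, 0, 0, 0, 0, 0], [0, 0, 0, 0, 0, 0], [0, 0, 0, 0, 0, 0]]
  ],
  "jaw": 0
}}

```text
clock: 35.6
tcp_pos: [0.6113, 0.0605, 0.1389]
orientation: [-0.0, 0.382, 0.924, 0.0]
wrist_force: [0.4, 0.3, -0.2]
finger_gap: 0.0853
grip_force: 0.0
```

Emit:
{"name": "carry_out", "arguments": {
  "increments": [
    [[0, 0, -0.05, 0, 0, 0], [0, 0, -0.11, 0, 0, 0], [0, 0, -0.17, 0, 0, 0], [0, 0, -0.22, 0, 0, 0], [0, 0, -0.23, 0, 0, 0]]
  ]
}}

```text
clock: 36.22
tcp_pos: [0.6123, 0.0604, 0.256]
orientation: [0.002, 0.383, 0.924, 0.001]
wrist_force: [0.5, 1.0, 0.1]
finger_gap: 0.0859
grip_force: 0.0
```

```bash
sed -i 's/\.706,\.119/X/; s/box(W,.40,.715,0,.33,.106,.119)/box(W,.40,.715,0,.33,.1,.123)/; s/box(W,.40,.715,0,.33,.108,.119)/box(W,.40,.715,0,.33,.1,.126)/' h.py; python3 - <<'E'
from h import *
look()
item((515.2,-283.2),(-58,103),45)
E
```

```text
scene crate (array([558.5, 163.6]), array([303. , 242.1]), 87.5, np.float64(0.109), 2088)
  tilt x,y [0.0107 0.0235 0.1109]
  disc ([517.8, -284.1], 33.1, np.float64(0.096), 789)
  disc ([414.0, -390.9], 33.0, np.float64(0.095), 884)
  disc ([608.1, -387.9], 32.8, np.float64(0.096), 1057)
  sleeve (array([445.9, 376. ]), array([193.7,  43.5]), 32.2, np.float64(0.0685), 49)
top crate (array([553.4, 164.1]), array([299.9, 242.7]), 87.6, np.float64(0.116), 530)
  tilt x,y [-0.0055  0.0345  0.1124]
  disc ([602.5, -385.7], 33.1, np.float64(0.098), 377)
  disc ([512.8, -283.1], 32.9, np.float64(0.098), 384)
  disc ([409.2, -388.4], 33.1, np.float64(0.101), 412)
  sleeve (array([442.4, 381.1]), array([202.5,  51.3]), 32.9, np.float64(0.069), 259)
now [0.6115 0.0604 0.2541] ang 45.0 t 36.33
 ->  [ 0.5152 -0.2832  0.2   ] 45.0 rows 7
    4 rows to [-0.175, -0.311, 0.054, 0.0, 0.0, 0.0]
    4 rows to [-0.174, -0.311, 0.054, 0.0001, 0.0001, 0.0001]
 ->  [ 0.5152 -0.2832  0.068 ] 45.0 rows 5
    5 rows to [-0.001, 0.0, 0.264, 0.0, 0.0, 0.0]
 ->  [ 0.5152 -0.2832  0.26  ] 45.0 rows 5
    5 rows to [0.001, 0.0, -0.384, 0.0, 0.0, 0.0]
 ->  [0.5026 0.2723 0.26  ] 45.0 rows 16
    4 rows to [0.201, 0.192, 0.0, 0.0, 0.0, 0.0]
    4 rows to [0.201, 0.192, 0.0, 0.0, 0.0, 0.0]
    4 rows to [0.2, 0.191, 0.0, 0.0, 0.0, 0.0]
    4 rows to [0.201, 0.192, 0.0, 0.0, 0.0, 0.0]
 ->  [0.5026 0.2723 0.149 ] 45.0 rows 5
    5 rows to [0.0, 0.0, 0.222, 0.0, 0.0, 0.0]
 ->  [0.5026 0.2723 0.1435] 45.0 rows 2
    2 rows to [0.0, 0.0, 0.011, 0.0, 0.0, 0.0]
 ->  [0.5026 0.2723 0.26  ] 45.0 rows 4
    4 rows to [0.0, 0.0, -0.233, 0.0, 0.0, 0.0]
```

View pics/l_scene.png

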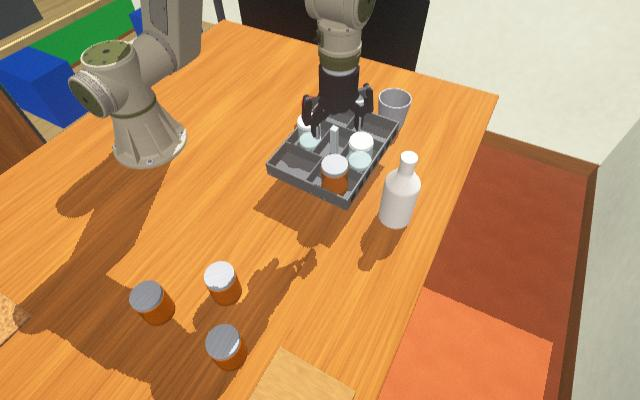

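The jar is upright in the near-right bay at (335,173). The crate leans a little as expected, and the three jars left are at (222,283), (152,302) and (226,346).

Emit:
{"name": "carry_out", "arguments": {
  "increments": [
    [[-0.044, -0.078, 0.014, 0, 0, 0], [-0.088, -0.156, 0.027, 0, 0, 0], [-0.131, -0.233, 0.04, 0, 0, 0], [-0.175, -0.311, 0.054, 0, 0, 0], [-0.219, -0.389, 0.068, 0, 0, 0]]
  ]
}}

```text
clock: 36.95
tcp_pos: [0.55, -0.1555, 0.218]
orientation: [-0.001, 0.382, 0.924, 0.0]
wrist_force: [0.7, -0.1, 0.4]
finger_gap: 0.0854
grip_force: 0.0
```

Emit:
{"name": "carry_out", "arguments": {
  "increments": [
    [[-0.044, -0.078, 0.014, 0, 0, 0], [-0.088, -0.156, 0.027, 0, 0, 0], [-0.13, -0.233, 0.04, 0, 0, 0], [-0.13, -0.233, 0.04, 0, 0, 0], [-0.13, -0.233, 0.04, 0, 0, 0]]
  ]
}}

```text
clock: 37.58
tcp_pos: [0.5143, -0.2823, 0.1987]
orientation: [-0.001, 0.383, 0.924, 0.001]
wrist_force: [-0.0, 0.5, -0.2]
finger_gap: 0.0852
grip_force: 0.0
```

Emit:
{"name": "carry_out", "arguments": {
  "increments": [
    [[0, 0, 0.07, 0, 0, 0], [0, 0, 0.14, 0, 0, 0], [0, 0, 0.2, 0, 0, 0], [0, 0, 0.25, 0, 0, 0], [0, 0, 0.264, 0, 0, 0]]
  ]
}}

```text
clock: 38.2
tcp_pos: [0.5142, -0.2806, 0.0662]
orientation: [-0.002, 0.382, 0.924, 0.001]
wrist_force: [-0.7, -0.1, 0.1]
finger_gap: 0.0852
grip_force: 0.0
```

Emit:
{"name": "carry_out", "arguments": {
  "increments": [
    [[0, 0, 0, 0, 0, 0], [0, 0, 0, 0, 0, 0], [0, 0, 0, 0, 0, 0], [0, 0, 0, 0, 0, 0]]
  ],
  "jaw": 1
}}

```text
clock: 38.7
tcp_pos: [0.5155, -0.2832, 0.0689]
orientation: [0.001, 0.383, 0.924, 0.0]
wrist_force: [0.3, 0.9, 2.1]
finger_gap: 0.065
grip_force: 44.7
```

Emit:
{"name": "carry_out", "arguments": {
  "increments": [
    [[0, 0, -0.06, 0, 0, 0], [0, 0, -0.14, 0, 0, 0], [0, 0, -0.24, 0, 0, 0], [0, 0, -0.34, 0, 0, 0], [0, 0, -0.404, 0, 0, 0]]
  ]
}}

```text
clock: 39.33
tcp_pos: [0.5152, -0.2834, 0.2729]
orientation: [0.002, 0.383, 0.924, -0.0]
wrist_force: [0.5, -0.4, -2.6]
finger_gap: 0.0646
grip_force: 45.2
```

Emit:
{"name": "carry_out", "arguments": {
  "increments": [
    [[0.025, 0.024, 0, 0, 0, 0], [0.075, 0.072, 0, 0, 0, 0], [0.13, 0.124, 0, 0, 0, 0], [0.19, 0.182, 0, 0, 0, 0], [0.25, 0.239, 0, 0, 0, 0]]
  ]
}}

```text
clock: 39.95
tcp_pos: [0.5095, -0.1077, 0.2678]
orientation: [-0.002, 0.383, 0.924, 0.0]
wrist_force: [0.8, -0.2, -1.8]
finger_gap: 0.0647
grip_force: 45.3
```

Emit:
{"name": "carry_out", "arguments": {
  "increments": [
    [[0.06, 0.057, 0, 0, 0, 0], [0.12, 0.115, 0, 0, 0, 0], [0.18, 0.172, 0, 0, 0, 0], [0.24, 0.229, 0, 0, 0, 0], [0.3, 0.287, 0, 0, 0, 0]]
  ]
}}

```text
clock: 40.58
tcp_pos: [0.5044, 0.0994, 0.268]
orientation: [-0.002, 0.382, 0.924, -0.001]
wrist_force: [0.8, -0.0, -1.9]
finger_gap: 0.0646
grip_force: 45.3
```

Emit:
{"name": "carry_out", "arguments": {
  "increments": [
    [[0.06, 0.057, 0, 0, 0, 0], [0.12, 0.115, 0, 0, 0, 0], [0.18, 0.172, 0, 0, 0, 0], [0.225, 0.215, 0, 0, 0, 0], [0.253, 0.241, 0, 0, 0, 0]]
  ]
}}

```text
clock: 41.2
tcp_pos: [0.5002, 0.2736, 0.268]
orientation: [-0.001, 0.382, 0.924, -0.001]
wrist_force: [-0.3, -0.9, -1.1]
finger_gap: 0.0652
grip_force: 45.3
```

```bash
python3 - <<'E'
from h import *
down((-58,102))
E
```

```text
now [0.5008 0.2736 0.2685] ang 45.2 t 41.3
 ->  [0.5025 0.2713 0.1455] 45.0 rows 5
    5 rows to [-0.006, 0.0, 0.246, -0.0003, -0.0002, 0.0005]
```

Emit:
{"name": "carry_out", "arguments": {
  "increments": [
    [[-0.005, 0, 0.06, 0, 0, 0], [-0.005, 0, 0.12, 0, 0, 0], [-0.005, 0, 0.18, 0, 0, 0], [-0.005, 0, 0.22, 0, 0, 0], [-0.005, 0, 0.23, 0, 0, 0]]
  ]
}}

```text
clock: 41.92
tcp_pos: [0.5025, 0.2689, 0.1531]
orientation: [-0.001, 0.383, 0.924, -0.001]
wrist_force: [-0.8, -0.5, -1.3]
finger_gap: 0.0646
grip_force: 45.3
```

Emit:
{"name": "carry_out", "arguments": {
  "increments": [
    [[0, 0, 0.003, 0, 0, 0], [0, 0, 0.006, 0, 0, 0], [0, 0, 0.008, 0, 0, 0], [0, 0, 0.008, 0, 0, 0]]
  ]
}}

```text
clock: 42.42
tcp_pos: [0.5041, 0.2705, 0.1515]
orientation: [0.0, 0.383, 0.924, 0.0]
wrist_force: [-0.4, 0.1, -1.5]
finger_gap: 0.0651
grip_force: 45.3
```

Emit:
{"name": "carry_out", "arguments": {
  "increments": [
    [[0, 0, 0.002, 0, 0, 0], [0, 0, 0.004, 0, 0, 0], [0, 0, 0.006, 0, 0, 0], [0, 0, 0.006, 0, 0, 0]]
  ]
}}

```text
clock: 42.92
tcp_pos: [0.5037, 0.2704, 0.1479]
orientation: [-0.0, 0.383, 0.924, 0.0]
wrist_force: [0.9, -0.0, -1.5]
finger_gap: 0.065
grip_force: 45.3
```

Emit:
{"name": "carry_out", "arguments": {
  "increments": [
    [[0, 0, 0.002, 0, 0, 0], [0, 0, 0.004, 0, 0, 0], [0, 0, 0.004, 0, 0, 0], [0, 0, 0.004, 0, 0, 0]]
  ]
}}

```text
clock: 43.42
tcp_pos: [0.5038, 0.2704, 0.146]
orientation: [0.0, 0.383, 0.924, 0.0]
wrist_force: [0.1, 0.9, -0.2]
finger_gap: 0.0646
grip_force: 45.3
```

Emit:
{"name": "carry_out", "arguments": {
  "increments": [
    [[0, 0, 0.002, 0, 0, 0], [0, 0, 0.004, 0, 0, 0], [0, 0, 0.005, 0, 0, 0], [0, 0, 0.005, 0, 0, 0], [0, 0, 0.005, 0, 0, 0]]
  ]
}}

```text
clock: 44.05
tcp_pos: [0.5038, 0.2705, 0.1436]
orientation: [0.0, 0.383, 0.924, 0.0]
wrist_force: [-0.3, 0.6, 1.6]
finger_gap: 0.0649
grip_force: 45.4
```

Emit:
{"name": "carry_out", "arguments": {
  "increments": [
    [[0, 0, 0, 0, 0, 0], [0, 0, 0, 0, 0, 0], [0, 0, 0, 0, 0, 0], [0, 0, 0, 0, 0, 0]]
  ],
  "jaw": 0
}}

```text
clock: 44.55
tcp_pos: [0.5038, 0.2702, 0.1435]
orientation: [0.0, 0.383, 0.924, -0.0]
wrist_force: [0.3, -0.2, 0.1]
finger_gap: 0.0851
grip_force: 0.0
```

Emit:
{"name": "carry_out", "arguments": {
  "increments": [
    [[0, 0, -0.05, 0, 0, 0], [0, 0, -0.11, 0, 0, 0], [0, 0, -0.17, 0, 0, 0], [0, 0, -0.22, 0, 0, 0], [0, 0, -0.23, 0, 0, 0]]
  ]
}}

```text
clock: 45.18
tcp_pos: [0.5047, 0.2707, 0.2604]
orientation: [0.001, 0.383, 0.924, 0.001]
wrist_force: [0.6, 0.4, -0.6]
finger_gap: 0.0852
grip_force: 0.0
```

```bash
python3 - <<'E'
from h import *
look()
item((605.3,-387.0),(58,103),45)
E
```

```text
scene crate (array([558.5, 166.9]), array([304.2, 242.4]), 87.7, np.float64(0.1115), 2617)
  tilt x,y [0.0013 0.005  0.1111]
  disc ([414.2, -390.3], 33.2, np.float64(0.096), 888)
  disc ([608.1, -387.9], 32.8, np.float64(0.096), 1058)
  sleeve (array([448.4, 379.1]), array([201.2,  51.4]), 32.6, np.float64(0.0687), 231)
top crate (array([553.8, 167.4]), array([300. , 242.4]), 87.7, np.float64(0.1125), 1274)
  tilt x,y [-0.0016  0.0036  0.1119]
  disc ([602.3, -386.6], 32.7, np.float64(0.1), 380)
  disc ([408.2, -388.8], 32.8, np.float64(0.099), 406)
  sleeve (array([0., 0.]), array([0., 0.]), 0.0, np.float64(nan), 0)
now [0.5039 0.2704 0.2585] ang 45.0 t 45.27
 ->  [ 0.6053 -0.387   0.2   ] 45.0 rows 13
    5 rows to [-0.358, -0.262, 0.039, 0.0, 0.0, 0.0]
    5 rows to [-0.357, -0.262, 0.039, 0.0001, 0.0, 0.0]
    5 rows to [-0.358, -0.263, 0.039, 0.0, 0.0, 0.0]
 ->  [ 0.6053 -0.387   0.068 ] 45.0 rows 5
    5 rows to [0.0, 0.0, 0.264, 0.0, 0.0, 0.0]
 ->  [ 0.6053 -0.387   0.26  ] 45.0 rows 5
    5 rows to [0.0, 0.0, -0.384, 0.0, 0.0, 0.0]
 ->  [0.6185 0.2677 0.26  ] 45.0 rows 19
    5 rows to [0.227, 0.236, 0.0, 0.0, 0.0, 0.0]
    5 rows to [0.227, 0.237, 0.0, 0.0, 0.0, 0.0]
    5 rows to [0.226, 0.236, 0.0, 0.0, 0.0, 0.0]
    5 rows to [0.227, 0.236, 0.0, 0.0, 0.0, 0.0]
 ->  [0.6185 0.2677 0.149 ] 45.0 rows 5
    5 rows to [0.0, 0.0, 0.222, 0.0, 0.0, 0.0]
 ->  [0.6185 0.2677 0.1435] 45.0 rows 2
    2 rows to [0.0, 0.0, 0.011, 0.0, 0.0, 0.0]
 ->  [0.6185 0.2677 0.26  ] 45.0 rows 4
    4 rows to [0.0, 0.0, -0.233, 0.0, 0.0, 0.0]
  return np.nanmean(a, axis, out=out, keepdims=keepdims)
```

View pics/l_scene.png

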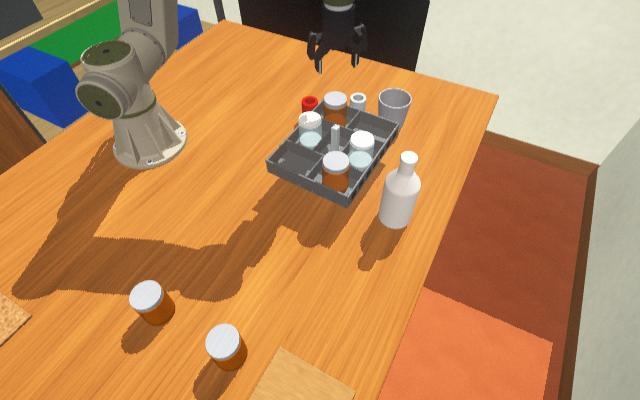

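Both diagonal jars are in at (335,107) and (335,172) and the crate is level again. Jars remain at (226,345) and (150,300), and the former goes next.

Emit:
{"name": "carry_out", "arguments": {
  "increments": [
    [[-0.075, -0.055, 0.008, 0, 0, 0], [-0.15, -0.11, 0.016, 0, 0, 0], [-0.225, -0.165, 0.024, 0, 0, 0], [-0.3, -0.22, 0.033, 0, 0, 0], [-0.358, -0.262, 0.039, 0, 0, 0]]
  ]
}}

```text
clock: 45.9
tcp_pos: [0.537, 0.0494, 0.237]
orientation: [-0.001, 0.383, 0.924, -0.0]
wrist_force: [0.4, 0.7, -0.5]
finger_gap: 0.0855
grip_force: 0.0
```

Emit:
{"name": "carry_out", "arguments": {
  "increments": [
    [[-0.075, -0.055, 0.008, 0, 0, 0], [-0.15, -0.11, 0.016, 0, 0, 0], [-0.225, -0.165, 0.024, 0, 0, 0], [-0.3, -0.22, 0.033, 0, 0, 0], [-0.358, -0.262, 0.039, 0, 0, 0]]
  ]
}}

```text
clock: 46.52
tcp_pos: [0.571, -0.1697, 0.2173]
orientation: [-0.001, 0.383, 0.924, 0.0]
wrist_force: [-0.0, 0.1, -0.1]
finger_gap: 0.0857
grip_force: 0.0
```

Emit:
{"name": "carry_out", "arguments": {
  "increments": [
    [[-0.075, -0.055, 0.008, 0, 0, 0], [-0.15, -0.11, 0.016, 0, 0, 0], [-0.225, -0.165, 0.024, 0, 0, 0], [-0.3, -0.22, 0.033, 0, 0, 0], [-0.357, -0.263, 0.039, 0, 0, 0]]
  ]
}}

```text
clock: 47.15
tcp_pos: [0.6043, -0.3888, 0.1972]
orientation: [-0.002, 0.383, 0.924, 0.0]
wrist_force: [-0.0, 0.3, -0.5]
finger_gap: 0.0853
grip_force: 0.0
```

Emit:
{"name": "carry_out", "arguments": {
  "increments": [
    [[0, 0, 0.05, 0, 0, 0], [0, 0, 0.12, 0, 0, 0], [0, 0, 0.19, 0, 0, 0], [0, 0, 0.25, 0, 0, 0], [0, 0, 0.264, 0, 0, 0]]
  ]
}}

```text
clock: 47.78
tcp_pos: [0.6027, -0.3854, 0.0633]
orientation: [-0.004, 0.383, 0.924, 0.001]
wrist_force: [0.2, 0.3, 0.1]
finger_gap: 0.0854
grip_force: 0.0
```

Emit:
{"name": "carry_out", "arguments": {
  "increments": [
    [[0, 0, 0, 0, 0, 0], [0, 0, 0, 0, 0, 0], [0, 0, 0, 0, 0, 0], [0, 0, 0, 0, 0, 0]]
  ],
  "jaw": 1
}}

```text
clock: 48.28
tcp_pos: [0.6053, -0.3874, 0.0686]
orientation: [0.0, 0.383, 0.924, -0.0]
wrist_force: [0.1, 0.4, -2.3]
finger_gap: 0.0648
grip_force: 44.5
```

Emit:
{"name": "carry_out", "arguments": {
  "increments": [
    [[0, 0, -0.06, 0, 0, 0], [0, 0, -0.14, 0, 0, 0], [0, 0, -0.24, 0, 0, 0], [0, 0, -0.34, 0, 0, 0], [0, 0, -0.404, 0, 0, 0]]
  ]
}}

```text
clock: 48.9
tcp_pos: [0.6055, -0.3876, 0.2737]
orientation: [0.002, 0.383, 0.924, -0.001]
wrist_force: [1.1, 0.6, -1.3]
finger_gap: 0.0649
grip_force: 45.1
```

```bash
python3 - <<'E'
from h import *
b=C+(58*u+102*v)/1000
plan([(*b,.27,45,.036)])
E
```

```text
now [ 0.6055 -0.3876  0.2737] ang 45.0 t 48.9
 ->  [0.6185 0.2667 0.27  ] 45.0 rows 19
    5 rows to [0.227, 0.236, 0.001, 0.0, 0.0002, 0.0]
    5 rows to [0.226, 0.236, 0.001, 0.0, 0.0001, 0.0]
    5 rows to [0.227, 0.236, 0.002, 0.0001, 0.0002, 0.0]
    5 rows to [0.227, 0.236, 0.001, 0.0, 0.0001, 0.0]
```

Emit:
{"name": "carry_out", "arguments": {
  "increments": [
    [[0.025, 0.026, 0, 0, 0, 0], [0.07, 0.073, 0, 0, 0, 0], [0.12, 0.125, 0, 0, 0, 0], [0.175, 0.182, 0, 0, 0, 0], [0.227, 0.236, 0, 0, 0, 0]]
  ]
}}

```text
clock: 49.52
tcp_pos: [0.608, -0.2223, 0.2703]
orientation: [0.0, 0.383, 0.924, 0.0]
wrist_force: [0.7, 0.0, -2.4]
finger_gap: 0.0645
grip_force: 45.2
```

Emit:
{"name": "carry_out", "arguments": {
  "increments": [
    [[0.05, 0.052, 0, 0, 0, 0], [0.1, 0.104, 0, 0, 0, 0], [0.15, 0.156, 0, 0, 0, 0], [0.2, 0.208, 0, 0, 0, 0], [0.25, 0.26, 0, 0, 0, 0]]
  ]
}}

```text
clock: 50.15
tcp_pos: [0.6116, -0.042, 0.2704]
orientation: [0.0, 0.383, 0.924, 0.0]
wrist_force: [-0.4, 0.4, -2.3]
finger_gap: 0.0645
grip_force: 45.2
```

Emit:
{"name": "carry_out", "arguments": {
  "increments": [
    [[0.05, 0.052, 0, 0, 0, 0], [0.1, 0.104, 0, 0, 0, 0], [0.15, 0.156, 0, 0, 0, 0], [0.2, 0.208, 0, 0, 0, 0], [0.25, 0.26, 0, 0, 0, 0]]
  ]
}}

```text
clock: 50.78
tcp_pos: [0.615, 0.1383, 0.2703]
orientation: [0.0, 0.383, 0.924, 0.0]
wrist_force: [0.3, -0.1, -1.3]
finger_gap: 0.0649
grip_force: 45.2
```

Emit:
{"name": "carry_out", "arguments": {
  "increments": [
    [[0.05, 0.052, 0, 0, 0, 0], [0.1, 0.104, 0, 0, 0, 0], [0.145, 0.15, 0, 0, 0, 0], [0.18, 0.188, 0, 0, 0, 0], [0.18, 0.188, 0, 0, 0, 0]]
  ]
}}

```text
clock: 51.4
tcp_pos: [0.6176, 0.2691, 0.2698]
orientation: [-0.0, 0.381, 0.924, 0.0]
wrist_force: [0.1, -0.2, -2.4]
finger_gap: 0.065
grip_force: 45.3
```

```bash
python3 - <<'E'
from h import *
down((58,102.5))
E
```

```text
now [0.6178 0.2671 0.27  ] ang 45.0 t 51.5
 ->  [0.6185 0.2672 0.1455] 45.0 rows 5
    5 rows to [-0.001, 0.001, 0.249, -0.0001, 0.0, 0.0001]
```

Emit:
{"name": "carry_out", "arguments": {
  "increments": [
    [[0, 0, 0.06, 0, 0, 0], [0, 0, 0.12, 0, 0, 0], [0, 0, 0.18, 0, 0, 0], [0, 0, 0.23, 0, 0, 0], [0, 0, 0.249, 0, 0, 0]]
  ]
}}

```text
clock: 52.12
tcp_pos: [0.6171, 0.2656, 0.144]
orientation: [-0.001, 0.383, 0.924, -0.001]
wrist_force: [-1.9, 0.4, 0.0]
finger_gap: 0.0648
grip_force: 45.8
```

Emit:
{"name": "carry_out", "arguments": {
  "increments": [
    [[0, 0, 0.002, 0, 0, 0], [0, 0, 0.004, 0, 0, 0], [0, 0, 0.006, 0, 0, 0], [0, 0, 0.006, 0, 0, 0]]
  ]
}}

```text
clock: 52.62
tcp_pos: [0.6185, 0.2674, 0.1433]
orientation: [0.001, 0.383, 0.924, 0.001]
wrist_force: [0.4, 0.5, -1.6]
finger_gap: 0.0645
grip_force: 45.4
```

Emit:
{"name": "carry_out", "arguments": {
  "increments": [
    [[0, 0, 0.001, 0, 0, 0], [0, 0, 0.002, 0, 0, 0], [0, 0, 0.003, 0, 0, 0], [0, 0, 0.003, 0, 0, 0]]
  ]
}}

```text
clock: 53.12
tcp_pos: [0.6181, 0.2674, 0.1413]
orientation: [0.0, 0.382, 0.924, 0.0]
wrist_force: [0.4, 0.3, 0.6]
finger_gap: 0.065
grip_force: 45.4
```

Emit:
{"name": "carry_out", "arguments": {
  "increments": [
    [[0, 0, 0.001, 0, 0, 0], [0, 0, 0.003, 0, 0, 0], [0, 0, 0.004, 0, 0, 0], [0, 0, 0.004, 0, 0, 0]]
  ]
}}

```text
clock: 53.62
tcp_pos: [0.6181, 0.2674, 0.1391]
orientation: [0.0, 0.383, 0.924, 0.0]
wrist_force: [0.6, 2.4, 3.2]
finger_gap: 0.0647
grip_force: 45.5
```

Emit:
{"name": "carry_out", "arguments": {
  "increments": [
    [[0, 0, 0, 0, 0, 0], [0, 0, 0, 0, 0, 0], [0, 0, 0, 0, 0, 0], [0, 0, 0, 0, 0, 0]]
  ],
  "jaw": 0
}}

```text
clock: 54.12
tcp_pos: [0.6179, 0.267, 0.1388]
orientation: [-0.0, 0.383, 0.924, -0.0]
wrist_force: [-0.0, -0.0, 0.4]
finger_gap: 0.0855
grip_force: 0.0
```

Emit:
{"name": "carry_out", "arguments": {
  "increments": [
    [[0, 0, -0.05, 0, 0, 0], [0, 0, -0.11, 0, 0, 0], [0, 0, -0.17, 0, 0, 0], [0, 0, -0.22, 0, 0, 0], [0, 0, -0.25, 0, 0, 0]]
  ]
}}

```text
clock: 54.75
tcp_pos: [0.6183, 0.2673, 0.2656]
orientation: [0.001, 0.383, 0.924, 0.001]
wrist_force: [1.2, -0.1, -0.7]
finger_gap: 0.0857
grip_force: 0.0
```

```bash
python3 - <<'E'
from h import *
look()
item((411.4,-389.7),(-58,-102.5),45,.27)
E
```

```text
scene crate (array([558.3, 169.3]), array([303.4, 242.8]), 88.0, np.float64(0.1112), 2674)
  tilt x,y [ 0.0016 -0.0173  0.1115]
  disc ([414.2, -390.1], 32.9, np.float64(0.096), 888)
  sleeve (array([447.6, 380. ]), array([200.8,  53.6]), 32.1, np.float64(0.0686), 230)
top crate (array([553. , 155.4]), array([270.5, 242.9]), 88.2, np.float64(0.113), 1188)
  tilt x,y [-0.0047 -0.0359  0.1118]
  disc ([408.9, -389.6], 33.1, np.float64(0.099), 406)
  sleeve (array([0., 0.]), array([0., 0.]), 0.0, np.float64(nan), 0)
now [0.6187 0.2674 0.2658] ang 45.0 t 54.85
 ->  [ 0.4114 -0.3897  0.2   ] 45.0 rows 13
    5 rows to [-0.212, -0.408, 0.043, 0.0001, 0.0001, 0.0]
    5 rows to [-0.212, -0.407, 0.043, 0.0002, 0.0001, 0.0]
    5 rows to [-0.212, -0.408, 0.044, 0.0001, 0.0, 0.0]
 ->  [ 0.4114 -0.3897  0.068 ] 45.0 rows 5
    5 rows to [0.0, 0.0, 0.264, 0.0, 0.0, 0.0]
 ->  [ 0.4114 -0.3897  0.27  ] 45.0 rows 6
    3 rows to [0.0, 0.0, -0.202, 0.0, 0.0, 0.0]
    3 rows to [0.0, 0.0, -0.202, 0.0, 0.0, 0.0]
 ->  [0.4945 0.067  0.27  ] 45.0 rows 13
    5 rows to [0.176, 0.255, 0.0, 0.0, 0.0, 0.0]
    5 rows to [0.176, 0.254, 0.0, 0.0, 0.0, 0.0]
    5 rows to [0.176, 0.255, 0.0, 0.0, 0.0, 0.0]
 ->  [0.4945 0.067  0.149 ] 45.0 rows 5
    5 rows to [0.0, 0.0, 0.242, 0.0, 0.0, 0.0]
 ->  [0.4945 0.067  0.1435] 45.0 rows 2
    2 rows to [0.0, 0.0, 0.011, 0.0, 0.0, 0.0]
 ->  [0.4945 0.067  0.26  ] 45.0 rows 4
    4 rows to [0.0, 0.0, -0.233, 0.0, 0.0, 0.0]
  return np.nanmean(a, axis, out=out, keepdims=keepdims)
```

View pics/l_scene.png

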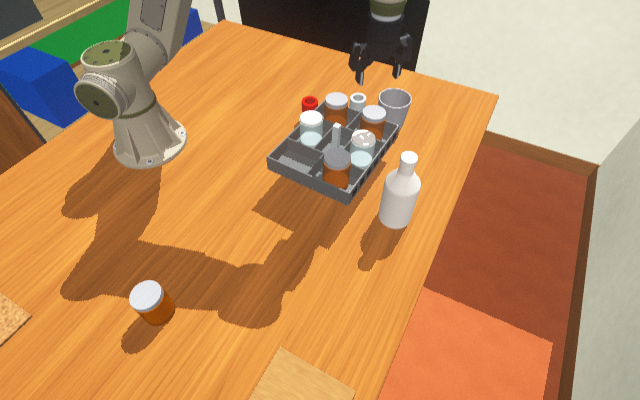

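Five items are in the crate; the empty bay is at (295,163) and the last jar is at (152,302).

Emit:
{"name": "carry_out", "arguments": {
  "increments": [
    [[-0.042, -0.081, 0.005, 0, 0, 0], [-0.085, -0.163, 0.01, 0, 0, 0], [-0.127, -0.245, 0.02, 0, 0, 0], [-0.17, -0.327, 0.03, 0, 0, 0], [-0.212, -0.408, 0.043, 0, 0, 0]]
  ]
}}

```text
clock: 55.48
tcp_pos: [0.5476, 0.0467, 0.241]
orientation: [-0.001, 0.382, 0.924, -0.0]
wrist_force: [0.0, 0.1, 0.2]
finger_gap: 0.0857
grip_force: 0.0
```

Emit:
{"name": "carry_out", "arguments": {
  "increments": [
    [[-0.042, -0.081, 0.008, 0, 0, 0], [-0.085, -0.163, 0.016, 0, 0, 0], [-0.127, -0.245, 0.025, 0, 0, 0], [-0.17, -0.327, 0.034, 0, 0, 0], [-0.212, -0.407, 0.043, 0, 0, 0]]
  ]
}}

```text
clock: 56.1
tcp_pos: [0.4786, -0.1719, 0.2196]
orientation: [-0.001, 0.383, 0.924, 0.0]
wrist_force: [0.2, -0.7, -0.1]
finger_gap: 0.0853
grip_force: 0.0
```

Emit:
{"name": "carry_out", "arguments": {
  "increments": [
    [[-0.05, -0.096, 0.01, 0, 0, 0], [-0.1, -0.192, 0.02, 0, 0, 0], [-0.15, -0.288, 0.03, 0, 0, 0], [-0.195, -0.375, 0.04, 0, 0, 0], [-0.212, -0.408, 0.044, 0, 0, 0]]
  ]
}}

```text
clock: 56.72
tcp_pos: [0.409, -0.3919, 0.1971]
orientation: [-0.001, 0.384, 0.923, 0.001]
wrist_force: [-0.5, 0.1, 0.3]
finger_gap: 0.0853
grip_force: 0.0
```

Emit:
{"name": "carry_out", "arguments": {
  "increments": [
    [[0, 0, 0.05, 0, 0, 0], [0, 0, 0.12, 0, 0, 0], [0, 0, 0.19, 0, 0, 0], [0, 0, 0.25, 0, 0, 0], [0, 0, 0.264, 0, 0, 0]]
  ]
}}

```text
clock: 57.35
tcp_pos: [0.4094, -0.3875, 0.0643]
orientation: [-0.002, 0.382, 0.924, 0.002]
wrist_force: [-0.2, 0.8, 0.6]
finger_gap: 0.0852
grip_force: 0.0
```

Emit:
{"name": "carry_out", "arguments": {
  "increments": [
    [[0, 0, 0, 0, 0, 0], [0, 0, 0, 0, 0, 0], [0, 0, 0, 0, 0, 0], [0, 0, 0, 0, 0, 0]]
  ],
  "jaw": 1
}}

```text
clock: 57.85
tcp_pos: [0.411, -0.3905, 0.0677]
orientation: [0.001, 0.383, 0.924, -0.0]
wrist_force: [0.2, 0.8, 1.1]
finger_gap: 0.0648
grip_force: 44.7
```

Emit:
{"name": "carry_out", "arguments": {
  "increments": [
    [[0, 0, -0.06, 0, 0, 0], [0, 0, -0.14, 0, 0, 0], [0, 0, -0.24, 0, 0, 0], [0, 0, -0.34, 0, 0, 0], [0, 0, -0.404, 0, 0, 0]]
  ]
}}

```text
clock: 58.48
tcp_pos: [0.4109, -0.3906, 0.272]
orientation: [0.001, 0.383, 0.924, -0.001]
wrist_force: [1.4, -1.2, -2.4]
finger_gap: 0.065
grip_force: 45.2
```

Emit:
{"name": "carry_out", "arguments": {
  "increments": [
    [[0.02, 0.029, 0, 0, 0, 0], [0.055, 0.08, 0, 0, 0, 0], [0.095, 0.138, 0, 0, 0, 0], [0.135, 0.195, 0, 0, 0, 0], [0.176, 0.255, 0, 0, 0, 0]]
  ]
}}

```text
clock: 59.1
tcp_pos: [0.4377, -0.2352, 0.2669]
orientation: [-0.002, 0.383, 0.924, 0.001]
wrist_force: [-0.2, -0.8, -1.4]
finger_gap: 0.0648
grip_force: 45.3
```

Emit:
{"name": "carry_out", "arguments": {
  "increments": [
    [[0.035, 0.051, 0, 0, 0, 0], [0.07, 0.102, 0, 0, 0, 0], [0.105, 0.153, 0, 0, 0, 0], [0.14, 0.203, 0, 0, 0, 0], [0.176, 0.254, 0, 0, 0, 0]]
  ]
}}

```text
clock: 59.72
tcp_pos: [0.4648, -0.0835, 0.267]
orientation: [-0.002, 0.382, 0.924, 0.0]
wrist_force: [0.6, 0.3, -2.2]
finger_gap: 0.0647
grip_force: 45.3
```

Emit:
{"name": "carry_out", "arguments": {
  "increments": [
    [[0.04, 0.058, 0, 0, 0, 0], [0.08, 0.116, 0, 0, 0, 0], [0.12, 0.174, 0, 0, 0, 0], [0.155, 0.225, 0, 0, 0, 0], [0.176, 0.255, 0, 0, 0, 0]]
  ]
}}

```text
clock: 60.35
tcp_pos: [0.4926, 0.0686, 0.2673]
orientation: [-0.001, 0.382, 0.924, -0.0]
wrist_force: [-0.1, -1.7, -1.3]
finger_gap: 0.0645
grip_force: 45.3
```

```bash
python3 - <<'E'
from h import *
down((-58,-102))
E
```

```text
now [0.4931 0.0684 0.2678] ang 45.2 t 60.45
 ->  [0.4945 0.0675 0.1455] 45.0 rows 5
    5 rows to [-0.004, 0.001, 0.245, -0.0002, -0.0003, 0.0005]
```

Emit:
{"name": "carry_out", "arguments": {
  "increments": [
    [[-0.003, 0.001, 0.06, 0, 0, 0], [-0.003, 0.001, 0.12, 0, 0, 0], [-0.003, 0.001, 0.18, 0, 0, 0], [-0.003, 0.001, 0.22, 0, 0, 0], [-0.003, 0.001, 0.23, 0, 0, 0]]
  ]
}}

```text
clock: 61.08
tcp_pos: [0.4937, 0.0653, 0.1522]
orientation: [-0.002, 0.383, 0.924, -0.001]
wrist_force: [0.3, -0.1, -1.3]
finger_gap: 0.0648
grip_force: 45.3
```

Emit:
{"name": "carry_out", "arguments": {
  "increments": [
    [[0, 0, 0.003, 0, 0, 0], [0, 0, 0.006, 0, 0, 0], [0, 0, 0.01, 0, 0, 0], [0, 0, 0.01, 0, 0, 0]]
  ]
}}

```text
clock: 61.58
tcp_pos: [0.4955, 0.066, 0.1493]
orientation: [0.0, 0.383, 0.924, 0.0]
wrist_force: [0.3, 0.5, -1.6]
finger_gap: 0.0643
grip_force: 45.3
```

Emit:
{"name": "carry_out", "arguments": {
  "increments": [
    [[0, 0, 0.002, 0, 0, 0], [0, 0, 0.004, 0, 0, 0], [0, 0, 0.006, 0, 0, 0], [0, 0, 0.006, 0, 0, 0]]
  ]
}}

```text
clock: 62.08
tcp_pos: [0.4954, 0.066, 0.1459]
orientation: [0.0, 0.383, 0.924, 0.0]
wrist_force: [-0.1, -0.7, -0.3]
finger_gap: 0.0648
grip_force: 45.3
```

Emit:
{"name": "carry_out", "arguments": {
  "increments": [
    [[0, 0, 0.002, 0, 0, 0], [0, 0, 0.004, 0, 0, 0], [0, 0, 0.004, 0, 0, 0], [0, 0, 0.004, 0, 0, 0]]
  ]
}}

```text
clock: 62.58
tcp_pos: [0.4954, 0.066, 0.144]
orientation: [0.0, 0.383, 0.924, 0.0]
wrist_force: [-0.4, -0.6, -0.7]
finger_gap: 0.0646
grip_force: 45.3
```

Emit:
{"name": "carry_out", "arguments": {
  "increments": [
    [[0, 0, 0.001, 0, 0, 0], [0, 0, 0.002, 0, 0, 0], [0, 0, 0.003, 0, 0, 0], [0, 0, 0.003, 0, 0, 0]]
  ]
}}

```text
clock: 63.08
tcp_pos: [0.4954, 0.066, 0.1425]
orientation: [0.0, 0.383, 0.924, 0.0]
wrist_force: [-0.0, -1.5, 0.2]
finger_gap: 0.065
grip_force: 45.3
```

Emit:
{"name": "carry_out", "arguments": {
  "increments": [
    [[0, 0, 0, 0, 0, 0], [0, 0, 0, 0, 0, 0], [0, 0, 0, 0, 0, 0], [0, 0, 0, 0, 0, 0]]
  ],
  "jaw": 0
}}

```text
clock: 63.58
tcp_pos: [0.4954, 0.0661, 0.1425]
orientation: [0.0, 0.383, 0.924, 0.0]
wrist_force: [-0.6, -0.9, 0.8]
finger_gap: 0.0855
grip_force: 0.0
```

Emit:
{"name": "carry_out", "arguments": {
  "increments": [
    [[0, 0, -0.05, 0, 0, 0], [0, 0, -0.11, 0, 0, 0], [0, 0, -0.17, 0, 0, 0], [0, 0, -0.22, 0, 0, 0], [0, 0, -0.27, 0, 0, 0]]
  ]
}}

```text
clock: 64.2
tcp_pos: [0.4953, 0.066, 0.2785]
orientation: [0.0, 0.383, 0.924, 0.0]
wrist_force: [-0.0, 0.4, -0.0]
finger_gap: 0.0852
grip_force: 0.0
```

Emit:
{"name": "carry_out", "arguments": {
  "increments": [
    [[-0.07, -0.07, 0, 0, 0, 0], [-0.15, -0.15, 0, 0, 0, 0], [-0.2, -0.2, 0, 0, 0, 0], [-0.2, -0.2, 0, 0, 0, 0]]
  ]
}}

```text
clock: 64.7
tcp_pos: [0.4954, -0.0776, 0.2774]
orientation: [0.0, 0.384, 0.923, -0.0]
wrist_force: [0.1, -0.1, -0.4]
finger_gap: 0.0852
grip_force: 0.0
```

```bash
python3 - <<'E'
from h import *
for n in("scene","top"):
    c=env.read_camera(n); W=cloud(c)
    print(n,"crate",rect(W,box(W,.40,.715,0,.33,.1,.123)))
    p=W[box(W,.40,.715,0,.33,.1,.126)]; A=np.c_[p[:,0]-.556,p[:,1]-.167,np.ones(len(p))]; print("  tilt",np.linalg.lstsq(A,p[:,2],rcond=None)[0].round(4))
    print("  post",rect(W,box(W,.53,.59,.14,.195,.155,.175)))
    for d in discs(W,(.145,.18),(.4,.72,0,.33)): print("  disc",d[:4])
    for d in env.find_in(n,"sleeve"): print("  net",round(d["score"],2),np.round(d["position"],3),proj(c,d["position"]))
    m=box(W,.3,.6,.3,.5,.063,.077).astype(np.uint8); k,l,st,_=cv2.connectedComponentsWithStats(m)
    for i in range(1,k):
        if st[i,4]>40: q=W[l==i]; print("  ring",np.round(cv2.minEnclosingCircle(q[:,:2].astype(np.float32)*1000)[0],1),rect(W,l==i),c["frame"][l==i].mean(0).round(),st[i,:2])
    cv2.imwrite(f"pics/m_{n}.png",c["frame"] if n=="scene" else cv2.resize(c["frame"][150:280,165:365],(800,520),interpolation=cv2.INTER_CUBIC))
E
```

```text
scene crate (array([558.6, 166.5]), array([303.6, 242.1]), 87.6, np.float64(0.1117), 2503)
  tilt [1.000e-04 6.700e-03 1.117e-01]
  post (array([558.6, 164.4]), array([18.4, 18.6]), 2.4, np.float64(0.1639), 55)
  disc ([506.7, 266.6], 33.8, np.float64(0.172), 426)
  disc ([620.7, 261.7], 33.4, np.float64(0.172), 470)
  disc ([483.7, 165.4], 30.9, np.float64(0.165), 383)
  disc ([558.0, 165.1], 12.1, np.float64(0.168), 82)
  disc ([636.6, 160.3], 30.9, np.float64(0.165), 426)
  disc ([499.5, 62.3], 33.2, np.float64(0.169), 523)
  disc ([614.0, 58.3], 33.4, np.float64(0.169), 584)
  net 0.58 [0.509 0.414 0.064] [356, 100]
  net 0.55 [0.376 0.331 0.066] [306, 102]
  ring [513.7 421.6] (array([511.2, 420.7]), array([47.8, 50.2]), 24.8, np.float64(0.0694), 117) [215. 217. 216.] [350  93]
  ring [384.3 335.4] (array([384.5, 336.2]), array([47.4, 50.4]), 29.6, np.float64(0.0691), 119) [ 38.  52. 222.] [302  96]
top crate (array([554.2, 167.8]), array([301.6, 244.1]), 87.6, np.float64(0.1129), 1499)
  tilt [-0.0004  0.0041  0.1122]
  post (array([552.4, 165.8]), array([17.1, 15.2]), 0.9, np.float64(0.1637), 42)
  disc ([630.5, 161.2], 30.9, np.float64(0.171), 359)
  disc ([614.1, 263.0], 33.2, np.float64(0.176), 428)
  disc ([608.4, 59.9], 33.2, np.float64(0.171), 419)
  disc ([500.8, 266.4], 32.7, np.float64(0.176), 439)
  disc ([492.6, 63.9], 32.7, np.float64(0.172), 426)
  disc ([477.6, 167.4], 31.6, np.float64(0.168), 375)
  net 0.76 [0.383 0.333 0.067] [215, 256]
  net 0.71 [0.51  0.415 0.056] [192, 213]
  ring [505.6 421.6] (array([505.5, 421.4]), array([49. , 50.6]), 0.6, np.float64(0.0685), 148) [179. 186. 185.] [181 206]
  ring [378.3 336.7] (array([378.5, 336.5]), array([47.8, 51. ]), 0.2, np.float64(0.0692), 150) [ 37.  48. 192.] [205 249]
```

View pics/m_top.png

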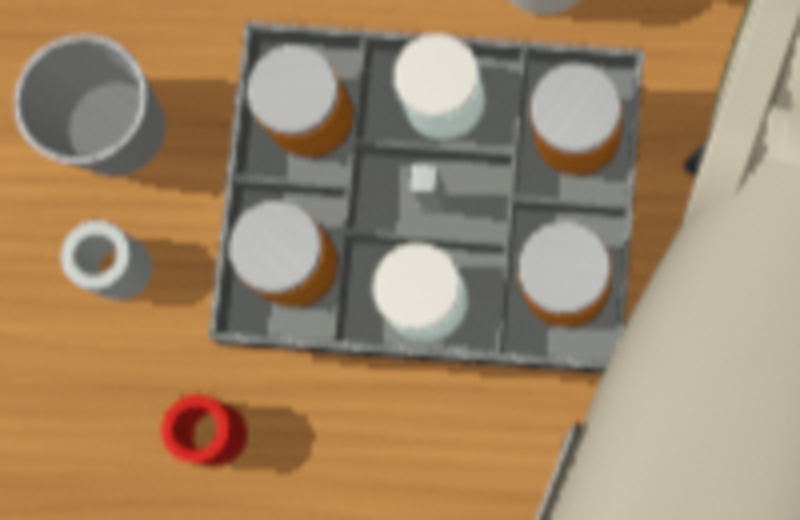

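Confirmed in the crop: the grey sleeve is at crop (95,257), which is top (189,214), and it was shifted by the knock. The red look-alike at crop (203,430), which is top (215,257), is not meant. All six items stand in their bays, with the post free at crop (424,178).

```bash
python3 - <<'E'
from h import *
plan([(.509,.4206,.27,87.7,.055),(.509,.4206,.062,87.7,.04),(.509,.4206,.262,87.7,.04),(.556,.1662,.262,87.7,.03)])
E
```

```text
now [ 0.4953 -0.0746  0.2775] ang 45.1 t 64.9
 ->  [0.509  0.4206 0.27  ] 87.7 rows 10
    5 rows to [0.34, 0.36, 0.008, 0.0, 0.0, -0.0592]
    5 rows to [0.186, 0.459, 0.007, 0.0001, 0.0, -0.0592]
 ->  [0.509  0.4206 0.062 ] 87.7 rows 6
    3 rows to [0.0, 0.0, 0.208, 0.0, 0.0, 0.0]
    3 rows to [-0.001, 0.0, 0.208, 0.0, 0.0, 0.0]
 ->  [0.509  0.4206 0.262 ] 87.7 rows 5
    5 rows to [0.0, 0.0, -0.4, 0.0, 0.0, 0.0]
 ->  [0.556  0.1662 0.262 ] 87.7 rows 9
    5 rows to [-0.057, -0.252, 0.0, 0.0, 0.0, 0.0]
    5 rows to [-0.057, -0.252, 0.0, 0.0, 0.0, 0.0]
```

Emit:
{"name": "carry_out", "arguments": {
  "increments": [
    [[0.068, 0.072, 0.002, 0, 0, -0.012], [0.136, 0.144, 0.004, 0, 0, -0.024], [0.204, 0.216, 0.005, 0, 0, -0.036], [0.272, 0.288, 0.006, 0, 0, -0.048], [0.34, 0.36, 0.008, 0, 0, -0.0592]]
  ]
}}

```text
clock: 65.53
tcp_pos: [0.5017, 0.175, 0.2737]
orientation: [0.0, 0.203, 0.979, 0.0]
wrist_force: [0.6, -0.1, 0.3]
finger_gap: 0.0853
grip_force: 0.0
```

Emit:
{"name": "carry_out", "arguments": {
  "increments": [
    [[0.037, 0.092, 0.002, 0, 0, -0.012], [0.074, 0.184, 0.003, 0, 0, -0.024], [0.112, 0.276, 0.004, 0, 0, -0.036], [0.149, 0.368, 0.005, 0, 0, -0.048], [0.186, 0.459, 0.007, 0, 0, -0.0592]]
  ]
}}

```text
clock: 66.15
tcp_pos: [0.508, 0.4226, 0.2701]
orientation: [0.0, 0.018, 1.0, 0.0]
wrist_force: [0.8, -0.4, 1.6]
finger_gap: 0.0858
grip_force: 0.0
```

Emit:
{"name": "carry_out", "arguments": {
  "increments": [
    [[0, 0, 0.05, 0, 0, 0], [0, 0, 0.12, 0, 0, 0], [0, 0, 0.18, 0, 0, 0], [0, 0, 0.2, 0, 0, 0], [0, 0, 0.2, 0, 0, 0]]
  ]
}}

```text
clock: 66.78
tcp_pos: [0.5086, 0.4201, 0.1698]
orientation: [-0.0, 0.02, 1.0, -0.0]
wrist_force: [-1.0, 0.5, 1.2]
finger_gap: 0.0853
grip_force: 0.0
```

```bash
python3 - <<'E'
from h import *
c=env.read_camera("scene");W=cloud(c)
print(rect(W,box(W,.47,.56,.38,.46,.06,.075)))
plan([(.509,.4206,.062,87.7,.04)])
E
```

```text
(array([512. , 419.5]), array([48. , 51.1]), 27.4, np.float64(0.0688), 143)
now [0.5093 0.4203 0.171 ] ang 87.7 t 66.83
 ->  [0.509  0.4206 0.062 ] 87.7 rows 3
    3 rows to [0.001, 0.0, 0.218, 0.0001, 0.0001, 0.0]
```

Emit:
{"name": "carry_out", "arguments": {
  "increments": [
    [[0, 0, 0.06, 0, 0, 0], [0, 0, 0.12, 0, 0, 0], [0, 0, 0.18, 0, 0, 0], [0, 0, 0.21, 0, 0, 0], [0, 0, 0.218, 0, 0, 0]]
  ]
}}

```text
clock: 67.45
tcp_pos: [0.5096, 0.4198, 0.0613]
orientation: [0.0, 0.021, 1.0, 0.0]
wrist_force: [-0.8, -0.9, -0.6]
finger_gap: 0.085
grip_force: 0.0
```

Emit:
{"name": "carry_out", "arguments": {
  "increments": [
    [[0, 0, 0, 0, 0, 0], [0, 0, 0, 0, 0, 0], [0, 0, 0, 0, 0, 0], [0, 0, 0, 0, 0, 0]]
  ],
  "jaw": 1
}}

```text
clock: 67.95
tcp_pos: [0.5104, 0.4203, 0.0629]
orientation: [0.001, 0.021, 1.0, 0.001]
wrist_force: [-1.2, 0.2, 5.5]
finger_gap: 0.0511
grip_force: 41.9
```

Emit:
{"name": "carry_out", "arguments": {
  "increments": [
    [[0, 0, -0.06, 0, 0, 0], [0, 0, -0.14, 0, 0, 0], [0, 0, -0.24, 0, 0, 0], [0, 0, -0.34, 0, 0, 0], [0, 0, -0.4, 0, 0, 0]]
  ]
}}

```text
clock: 68.58
tcp_pos: [0.5099, 0.4199, 0.2645]
orientation: [0.002, 0.021, 1.0, 0.001]
wrist_force: [-0.3, 0.1, -2.0]
finger_gap: 0.0512
grip_force: 42.2
```

Emit:
{"name": "carry_out", "arguments": {
  "increments": [
    [[-0.006, -0.025, 0, 0, 0, 0], [-0.017, -0.075, 0, 0, 0, 0], [-0.03, -0.13, 0, 0, 0, 0], [-0.043, -0.19, 0, 0, 0, 0], [-0.057, -0.252, 0, 0, 0, 0]]
  ]
}}

```text
clock: 69.2
tcp_pos: [0.5319, 0.2906, 0.2588]
orientation: [-0.001, 0.021, 1.0, -0.001]
wrist_force: [-0.1, 0.2, -0.9]
finger_gap: 0.0512
grip_force: 42.1
```

Emit:
{"name": "carry_out", "arguments": {
  "increments": [
    [[-0.014, -0.063, 0, 0, 0, 0], [-0.028, -0.126, 0, 0, 0, 0], [-0.042, -0.185, 0, 0, 0, 0], [-0.052, -0.23, 0, 0, 0, 0], [-0.057, -0.252, 0, 0, 0, 0]]
  ]
}}

```text
clock: 69.82
tcp_pos: [0.5552, 0.1636, 0.2592]
orientation: [-0.001, 0.022, 1.0, -0.0]
wrist_force: [0.3, 0.7, 0.5]
finger_gap: 0.0511
grip_force: 42.1
```

```bash
python3 - <<'E'
from h import *
env.read_camera("top");env.read_camera("top")
plan([])
for n in("scene","top"):
    c=env.read_camera(n); W=cloud(c)
    m=box(W,.5,.62,.1,.23,.19,.275)
    q=W[m]; print(n,"crate",rect(W,box(W,.40,.715,0,.33,.1,.123)),"post",rect(W,box(W,.53,.59,.14,.195,.15,.175)))
    for z0 in (.195,.21,.225,.24,.255): 
        s=box(W,.5,.62,.1,.23,z0,z0+.015); print("  ",z0,s.sum(), (W[s].min(0)*1000).round(1),(W[s].max(0)*1000).round(1)) if s.sum() else 0
    cv2.imwrite(f"pics/n_{n}.png",cv2.resize(c["frame"][60:220,240:460] if n=="scene" else c["frame"][150:270,200:360],None,fx=3.5,fy=3.5))
E
```

```text
now [0.5555 0.1642 0.2598] ang 87.5 t 69.92
scene crate (array([558.7, 166.6]), array([302.8, 243.3]), 87.5, np.float64(0.1115), 2448) post (array([559.2, 166.1]), array([18.1, 21.3]), 1.7, np.float64(0.1627), 69)
   0.195 77 [534.7 137.8 196.6] [581.4 170.5 209.8]
   0.21 105 [534.7 137.8 210.1] [582.  175.8 224.9]
   0.225 100 [534.7 137.3 225.1] [582.4 172.8 239.9]
   0.24 111 [533.7 126.4 240. ] [582.4 182.6 255. ]
   0.255 219 [535.3 123.3 255. ] [581.7 194.9 269.9]
top crate (array([550.6,  90.3]), array([145.9, 242. ]), 87.8, np.float64(0.1119), 595) post (array([0., 0.]), array([0., 0.]), 0.0, np.float64(nan), 0)
   0.195 7 [531.6 140.4 198.7] [548.  151.3 209.4]
   0.21 8 [532.  141.4 211.6] [544.  150.  222.7]
   0.225 6 [531.3 142.3 228.7] [540.7 150.9 238.1]
   0.24 9 [531.6 130.9 241.3] [545.  149.5 252.3]
   0.255 20 [533.4 126.7 256.6] [546.1 150.6 269.6]
  return np.nanmean(a, axis, out=out, keepdims=keepdims)
```

View pics/n_scene.png

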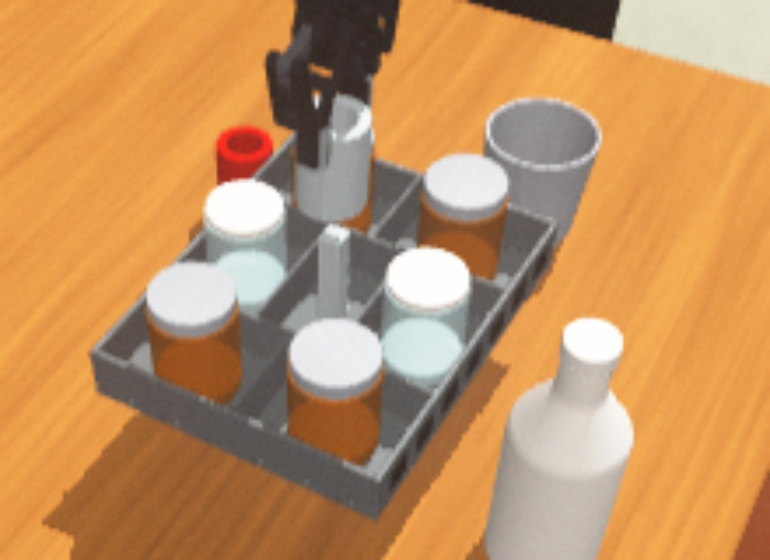

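Emit:
{"name": "carry_out", "arguments": {
  "increments": [
    [[0.001, 0.003, 0.02, 0, 0, 0], [0.001, 0.003, 0.04, 0, 0, 0], [0.001, 0.003, 0.055, 0, 0, 0], [0.001, 0.003, 0.055, 0, 0, 0], [0.001, 0.003, 0.055, 0, 0, 0]]
  ]
}}

```text
clock: 70.65
tcp_pos: [0.5556, 0.1671, 0.2336]
orientation: [0.0, 0.021, 1.0, 0.0]
wrist_force: [1.4, 0.3, -1.3]
finger_gap: 0.0513
grip_force: 42.1
```

```bash
python3 - <<'E'
from h import *
env.read_camera("top");env.read_camera("top")
plan([(.5562,.1656,.137,87.7)])
c=env.read_camera("scene"); W=cloud(c)
for z0 in (.17,.18,.19,.2,.21):
    s=box(W,.5,.62,.1,.23,z0,z0+.01); print("  ",z0,s.sum(), (W[s].min(0)*1000).round(1),(W[s].max(0)*1000).round(1))
print(rect(W,box(W,.54,.58,.145,.185,.12,.166)),(lambda q:(q.min(0),q.max(0)))(W[box(W,.54,.58,.145,.185,.12,.16)]))
cv2.imwrite("pics/o_scene.png",cv2.resize(c["frame"][80:180,290:390],None,fx=5.5,fy=5.5,interpolation=cv2.INTER_CUBIC))
E
```

```text
now [0.5558 0.167  0.2339] ang 87.6 t 70.75
 ->  [0.5562 0.1656 0.137 ] 87.7 rows 3
    3 rows to [-0.001, -0.003, 0.194, 0.0, 0.0001, -0.0002]
   0.17 49 [538.  139.6 170.5] [581.8 169.7 180. ]
   0.18 63 [537.7 140.4 180.1] [582.2 179.1 189.9]
   0.19 62 [537.4 140.7 190.1] [581.5 176.4 200. ]
   0.2 69 [538.1 140.2 200. ] [582.4 173.6 209.9]
   0.21 56 [547.3 135.7 210.4] [582.  187.2 220. ]
(array([562.4, 162.4]), array([22.9, 13.2]), 40.3, np.float64(0.1391), 98) (array([0.55024268, 0.15565144, 0.12005604]), array([0.56809052, 0.17480534, 0.15965489]))
```

View pics/o_scene.png

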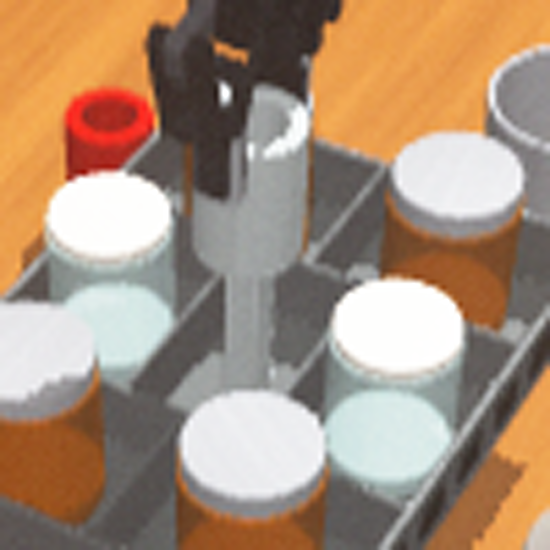

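The sleeve (crop 192–307 across) is centred over the post (crop 225–270). I'll shift it 1.5 mm in y and lower it step by step.

Emit:
{"name": "carry_out", "arguments": {
  "increments": [
    [[0, -0.003, 0, 0, 0, 0], [0, -0.003, 0.01, 0, 0, 0], [0, -0.003, 0.02, 0, 0, 0], [0, -0.003, 0.03, 0, 0, 0], [0, -0.003, 0.035, 0, 0, 0]]
  ]
}}

```text
clock: 71.42
tcp_pos: [0.5551, 0.1655, 0.2154]
orientation: [-0.0, 0.021, 1.0, -0.0]
wrist_force: [-0.5, 0.9, -0.9]
finger_gap: 0.0514
grip_force: 42.1
```

Emit:
{"name": "carry_out", "arguments": {
  "increments": [
    [[0, 0, 0.01, 0, 0, 0], [0, 0, 0.025, 0, 0, 0], [0, 0, 0.04, 0, 0, 0], [0, 0, 0.05, 0, 0, 0], [0, 0, 0.05, 0, 0, 0]]
  ]
}}

```text
clock: 72.05
tcp_pos: [0.5551, 0.1654, 0.1904]
orientation: [-0.001, 0.021, 1.0, -0.0]
wrist_force: [-0.3, -0.4, -0.7]
finger_gap: 0.0513
grip_force: 42.1
```

Emit:
{"name": "carry_out", "arguments": {
  "increments": [
    [[0, 0, 0.02, 0, 0, 0], [0, 0, 0.04, 0, 0, 0], [0, 0, 0.06, 0, 0, 0], [0, 0, 0.08, 0, 0, 0], [0, 0, 0.09, 0, 0, 0]]
  ]
}}

```text
clock: 72.68
tcp_pos: [0.555, 0.1654, 0.145]
orientation: [-0.001, 0.021, 1.0, -0.0]
wrist_force: [-0.1, -0.1, -2.0]
finger_gap: 0.051
grip_force: 42.1
```

Emit:
{"name": "carry_out", "arguments": {
  "increments": [
    [[0, 0, 0.005, 0, 0, 0], [0, 0, 0.01, 0, 0, 0], [0, 0, 0.01, 0, 0, 0], [0, 0, 0.01, 0, 0, 0]]
  ]
}}

```text
clock: 73.18
tcp_pos: [0.5556, 0.1655, 0.1413]
orientation: [0.0, 0.021, 1.0, 0.0]
wrist_force: [0.1, -0.4, -0.6]
finger_gap: 0.0513
grip_force: 42.1
```

Emit:
{"name": "carry_out", "arguments": {
  "increments": [
    [[0, 0, 0.002, 0, 0, 0], [0, 0, 0.003, 0, 0, 0], [0, 0, 0.003, 0, 0, 0], [0, 0, 0.003, 0, 0, 0]]
  ]
}}

```text
clock: 73.68
tcp_pos: [0.5554, 0.1655, 0.1395]
orientation: [0.0, 0.021, 1.0, 0.0]
wrist_force: [0.1, 0.4, -0.6]
finger_gap: 0.0512
grip_force: 42.1
```

Emit:
{"name": "carry_out", "arguments": {
  "increments": [
    [[0, 0, 0.001, 0, 0, 0], [0, 0, 0.003, 0, 0, 0], [0, 0, 0.003, 0, 0, 0], [0, 0, 0.003, 0, 0, 0]]
  ]
}}

```text
clock: 74.18
tcp_pos: [0.5555, 0.1655, 0.138]
orientation: [0.0, 0.021, 1.0, 0.0]
wrist_force: [0.3, 0.9, -0.8]
finger_gap: 0.0517
grip_force: 42.2
```

Emit:
{"name": "carry_out", "arguments": {
  "increments": [
    [[0, 0, 0.001, 0, 0, 0], [0, 0, 0.002, 0, 0, 0], [0, 0, 0.002, 0, 0, 0], [0, 0, 0.002, 0, 0, 0]]
  ]
}}

```text
clock: 74.68
tcp_pos: [0.5555, 0.1657, 0.1378]
orientation: [0.0, 0.021, 1.0, 0.0]
wrist_force: [-1.4, 0.3, 5.1]
finger_gap: 0.0514
grip_force: 42.7
```

Emit:
{"name": "carry_out", "arguments": {
  "increments": [
    [[0, 0, 0, 0, 0, 0], [0, 0, 0, 0, 0, 0], [0, 0, 0, 0, 0, 0], [0, 0, 0, 0, 0, 0]]
  ],
  "jaw": 0.22
}}

```text
clock: 75.18
tcp_pos: [0.5554, 0.1654, 0.1368]
orientation: [-0.0, 0.021, 1.0, 0.0]
wrist_force: [-0.6, -0.9, -0.1]
finger_gap: 0.0669
grip_force: 0.0
```

Emit:
{"name": "carry_out", "arguments": {
  "increments": [
    [[0, 0, -0.03, 0, 0, 0], [0, 0, -0.08, 0, 0, 0], [0, 0, -0.14, 0, 0, 0], [0, 0, -0.2, 0, 0, 0], [0, 0, -0.26, 0, 0, 0]]
  ]
}}

```text
clock: 75.8
tcp_pos: [0.5555, 0.1655, 0.2693]
orientation: [0.001, 0.021, 1.0, 0.0]
wrist_force: [0.6, 0.6, -0.1]
finger_gap: 0.0667
grip_force: 0.0
```

Emit:
{"name": "carry_out", "arguments": {
  "increments": [
    [[0, -0.1, -0.03, 0, 0, 0], [0, -0.2, -0.03, 0, 0, 0], [0, -0.3, -0.03, 0, 0, 0], [0, -0.4, -0.03, 0, 0, 0], [0, -0.5, -0.03, 0, 0, 0]]
  ]
}}

```text
clock: 76.42
tcp_pos: [0.545, -0.0859, 0.2834]
orientation: [0.001, 0.021, 1.0, -0.0]
wrist_force: [0.6, 0.8, 1.0]
finger_gap: 0.0668
grip_force: 0.0
```

```bash
python3 - <<'E'
from h import *
for n in("scene","top"):
    c=env.read_camera(n); W=cloud(c)
    print(n,"crate",rect(W,box(W,.40,.715,0,.33,.1,.123)))
    p=W[box(W,.40,.715,0,.33,.1,.121)]; A=np.c_[p[:,0]-.556,p[:,1]-.167,np.ones(len(p))]; print("  tilt",np.linalg.lstsq(A,p[:,2],rcond=None)[0].round(4))
    print("  sleeve top",rect(W,box(W,.52,.592,.13,.2,.138,.15)),"post",rect(W,box(W,.53,.59,.14,.195,.158,.175)))
    for d in discs(W,(.155,.18),(.4,.72,0,.33)): print("  disc",d[:4])
    a=c["frame"][60:220,240:460] if n=="scene" else c["frame"][150:270,200:360]; cv2.imwrite(f"pics/f_{n}.png",cv2.resize(a,None,fx=3.4,fy=3.4,interpolation=cv2.INTER_CUBIC))
plan([])
E
```

```text
scene crate (array([559. , 166.7]), array([305.2, 241. ]), 87.8, np.float64(0.1117), 2518)
  tilt [-1.000e-04  8.500e-03  1.108e-01]
  sleeve top (array([557.1, 161.3]), array([50.2, 46.7]), 15.4, np.float64(0.1444), 174) post (array([557.3, 165.5]), array([18.6, 20.5]), 84.9, np.float64(0.1645), 49)
  disc ([505.9, 266.3], 34.0, np.float64(0.172), 348)
  disc ([621.8, 262.4], 33.8, np.float64(0.172), 385)
  disc ([482.9, 166.8], 31.2, np.float64(0.165), 297)
  disc ([634.5, 160.5], 31.3, np.float64(0.165), 342)
  disc ([498.8, 62.9], 32.7, np.float64(0.169), 361)
  disc ([614.4, 59.4], 33.4, np.float64(0.169), 492)
top crate (array([553.6, 167.7]), array([300.8, 242.7]), 87.7, np.float64(0.1127), 1493)
  tilt [-0.0022  0.0064  0.1116]
  sleeve top (array([549.7, 165.5]), array([49.7, 49.3]), 87.6, np.float64(0.1444), 155) post (array([552.8, 166. ]), array([17.3, 15.1]), 3.1, np.float64(0.1642), 36)
  disc ([630.3, 161.3], 30.5, np.float64(0.167), 316)
  disc ([615.3, 263.7], 32.7, np.float64(0.174), 400)
  disc ([608.4, 60.1], 32.1, np.float64(0.172), 386)
  disc ([500.7, 266.2], 32.7, np.float64(0.175), 412)
  disc ([492.7, 63.6], 31.9, np.float64(0.174), 402)
  disc ([477.1, 167.9], 30.3, np.float64(0.167), 341)
now [ 0.5451 -0.0887  0.283 ] ang 87.3 t 76.53
```

View pics/f_scene.png

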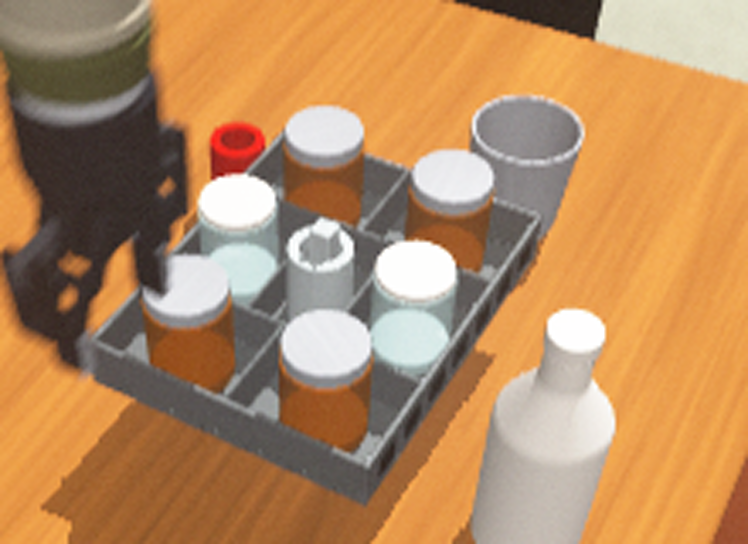

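```bash
python3 - <<'E'
from h import *
from workcell import env
for n in("scene","top"):
    W=cloud(env.read_camera(n)); D=[]
    for x,y in((503,266),(617,263),(496,63),(611,60)):
        m=box(W,x/1e3-.02,x/1e3+.02,y/1e3-.02,y/1e3+.02,.155,.185); D.append(np.median(W[m][:,2]))
    f=[]
    for s in(1,-1):
        m=box(W,.45,.66,.167+s*.143-.012,.167+s*.143+.012,.1,.125); f.append(np.percentile(W[m][:,2],85))
    print(n,np.round(D,4),"tilt lids",round((D[0]+D[1]-D[2]-D[3])/2/.204,4),"rims",np.round(f,4),round((f[0]-f[1])/.286,4))
E
```

```text
scene [0.1686 0.1686 0.1658 0.1657] tilt lids 0.0141 rims [0.1166 0.1151] 0.0051
top [0.1676 0.1675 0.1649 0.1644] tilt lids 0.0142 rims [0.1185 0.115 ] 0.0123
```

Everything is in place. The residual tilt is about 0.014 rad, within what the jars' mass spread and bay play give and far below the 0.06 rad of one load too many. Nothing is touching the robot, so I'm handing in.

```bash
python3 -c "
from workcell import env
print(env.hand_in())"
```

```text
the job is handed in; nothing more can be done
None
```

I handed the job in at about 77 s: the crate is centred on the rocker plate, all four jars and both pots stand upright one to a bay, and the grey sleeve is down over the post; the crate's last measured tilt was about 0.014 rad rather than exactly level, and no verdict came back.

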